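# Power down a test fixture, strip its T-slot rail and set the straightedge

## Robot

A 7-joint arm with a two-finger parallel gripper is mounted at the origin on the work surface. World frame = base frame: x ahead of the robot, y to its left, z up, the work surface at z = 0. Lengths are in m, angles in rad, forces in N, time in s.
With the tool pointing down it reaches from about 0.4 to 0.85 m from the base axis. Payload 4.5 kg.
Tool frame: the origin (TCP) lies at the very end of the fingers, on their centre line; the grasp point (between the pads) lies 19 mm behind it; z points along the fingers, y is the direction in which the jaws open and shut (so a half turn about z gives the same grasp; the last joint's range is limited). The gripper opens to 85 mm and grips with 20 to 120 N. Pads are 22 mm wide; open, the fingers measure 114 mm over their backs; the gripper's body (76 mm by 85 mm) begins 54 mm behind the grasp point. The pads swing forward as they close: fully open they stand 13 mm farther back than shut.
Start: joints at [1.32, 0.689, -0.195, 1.565, 0.157, 0.902, -0.215], TCP at [0.176, -0.6, 0.201] pointing down, gripper open.
Joint ranges: [-3.01, 3.01], [-0.46, 2.08], [-1.47, 1.51], [0.13, 2.56], [-1, 4.14], [0.04, 2.09], [-2.66, 2.66]. Speed limits (rad/s): [2.57, 2.57, 3.14, 3.14, 3.14, 3.14, 3.14].

## Interface

Orientations are given as a unit quaternion [x, y, z, w].
In Python, from plant import get_obs, read_camera, job_done, look_for, spot_point gives the robot as it stands. The module is installed in compiled form; this text tells all that it offers.
- The arm moves only by the tool move_arm, never from a script. Its argument "plan" is a list that holds one entry, the list of rows, each a list of 6 numbers: the shift along the tool's x, y, z in mm, then the turn, a rotation vector about the tool's x, y, z in rad. A call has 1 to 8 rows; each row is the pose to reach, as a shift and turn from the pose measured when the call began, along the tool's axes at that moment; what a row does not reach only later rows make up. A row lasts 1/10 s, in which the tool goes at most 50 mm and 8.59 degrees, less where a joint would pass 70% of its speed; a pose out of reach is approached as far as the arm can. A call with a gripper value outside its range is refused whole. "jaw" is the closure, from -1 (fully open) to 1 (shut), so that 0 is half open, set as the call begins (left out, the last holds). The fingers move at their own pace and stop on an object; "grip_force" is the grip in N (left out, the last holds). Time passes only in rows, so rows that repeat a pose let the fingers close. It gives the time, the measured TCP pose, the force and the opening at its end, in the units of the state.
- get_obs(): the state, without advancing time (a new reading comes with each control period).
- read_camera(name): name is "side" or "top"; returns a dict with "image" (480x640x3 uint8, blue, green, red), "range_z" (480x640 float32, m along the optical axis (not along the pixel's ray), 0 where there is no reading), "intrinsics" (3x3 intrinsics, pixels), "cam_to_world" (4x4, takes a point from camera to world coordinates). Camera axes: x right, y down, z forward; pixel columns grow to the right and rows downward; lengths in m; the calibration is good to about 2 mm. A picture is of the moment at which its call begins.
- job_done(): hands the job in, once; it reports no verdict.
Trained networks look in the newest picture that a camera, given by its name, has taken for a name from the list of things; names that differ only in an ending like _2 or _b are one class to them, and where a whole thing is asked for, a point or a joint stands for the part that bears it (a point fixed in the world has none). Each returns a list of dicts, best first, with "p" (0 to 1); they miss things now and then, are a little off and sometimes report something else, mostly with a low value. They report only what shows in the picture. A call takes as long as a camera call. They do not tell look-alikes from the thing itself.
- look_for(camera, name): "box" ([left, top, right, bottom] in pixels, round what is visible of it).
- spot_point(camera, name): "pixel" ([column, row] in pixels: a listed point, or the origin of a listed thing).
The state is a dict: "clock": time; "joints": joint angles; "qvel": joint speeds; "tau": joint torques, N m; "tcp_pos": TCP position; "ee_rot": TCP orientation; "force": force on the tool from outside, world axes, zero at the start; "moment": the same for the moment, N m; "opening": opening from 0.0 (shut) to 1.0 (fully open).
Only numpy, scipy, OpenCV 4.12 (cv2) and the standard library are available. Lean on these libraries where they do the work, as an engineer would, in place of code of your own. Each camera call takes 0.05 s, during which the arm holds its last target. There are 200 camera calls.

## Task

Make the test fixture safe before touching its clamp dogs: turn the level knob on the supply box to the red mark, then push the red lock fully home over the knob. Next slide every clamp dog along the T-slot rail to its open end, lift it out and stand it upright in the blue tray. Last, lay the straightedge flat on the bench with its working edge flush against the front side of the rail, within the rail's length, leaving the other things on the bench where they are.

Things in the scene. Friction and masses are not known exactly. Their poses are not given: they have to be found in the camera images.
- rail: fixed aluminium T-slot rail, 64 (x) x 320 (y) mm, origin at the centre of its underside, slot along y. Floor 8 mm thick, full length. Walls and lips from y = -160 (closed end) to +90 mm; slot 44 mm wide below, 20 mm between the lips, which are 21 to 31 mm above the bench. Behind it, at x 36 to 98, y -155 to 85 mm, a fixed black finned module 29 mm high
- rail_open_end (a point): middle of the rail's open end: y = +128 mm in the rail's frame, on the floor plate, 8 mm above the bench. From y = +90 to +160 mm there are no walls or lips; a dog whose origin is here is clear of the lips and can be lifted. A dog pressed down while it is slid can tip and wedge under the lips; raised 2 mm or so it runs freely
- rail_front (a point): middle of the rail's front side, which faces the robot: the upright plane x = -32 mm of the rail's frame, 320 mm long, at least 8 mm high; this point is 4 mm above the bench
- dog1: clamp dog, 0.18-0.29 kg; None if absent (3 or 4 of dog1-dog4 are there, all alike). Origin: centre of its underside, z up. Steel T foot 38 (x) x 44 (y) x 8 mm; neck 14 mm wide (x) to z = 26; dark body 34 x 44, z 26 to 36, nose to x = +33; yellow handle 20 (x) x 24 (y), z 36 to 72 mm. In the rail its axes lie along the rail's; it slides along y with 3 mm of play sideways and 5 mm in height; the lips hold it down. Stands alone
- dog2: clamp dog, 0.18-0.29 kg; None if absent (3 or 4 of dog1-dog4 are there, all alike). Origin: centre of its underside, z up. Steel T foot 38 (x) x 44 (y) x 8 mm; neck 14 mm wide (x) to z = 26; dark body 34 x 44, z 26 to 36, nose to x = +33; yellow handle 20 (x) x 24 (y), z 36 to 72 mm. In the rail its axes lie along the rail's; it slides along y with 3 mm of play sideways and 5 mm in height; the lips hold it down. Stands alone
- dog3: clamp dog, 0.18-0.29 kg; None if absent (3 or 4 of dog1-dog4 are there, all alike). Origin: centre of its underside, z up. Steel T foot 38 (x) x 44 (y) x 8 mm; neck 14 mm wide (x) to z = 26; dark body 34 x 44, z 26 to 36, nose to x = +33; yellow handle 20 (x) x 24 (y), z 36 to 72 mm. In the rail its axes lie along the rail's; it slides along y with 3 mm of play sideways and 5 mm in height; the lips hold it down. Stands alone
- dog4: clamp dog, 0.18-0.29 kg; None if absent (3 or 4 of dog1-dog4 are there, all alike). Origin: centre of its underside, z up. Steel T foot 38 (x) x 44 (y) x 8 mm; neck 14 mm wide (x) to z = 26; dark body 34 x 44, z 26 to 36, nose to x = +33; yellow handle 20 (x) x 24 (y), z 36 to 72 mm. In the rail its axes lie along the rail's; it slides along y with 3 mm of play sideways and 5 mm in height; the lips hold it down. Stands alone
- tray: fixed blue open tray, 180 (x) x 140 (y) x 22 mm high outside, walls and floor 4 mm; origin at the centre of its underside. Room for four dogs, two by two
- supply: fixed cream supply box 170 (x) x 100 (y) x 50 mm high, origin at the centre of its underside. The upright knob's axis is at x = +45 mm, y = 0; the red mark lies on the top beyond the knob, on +x; the lock slides along x
- knob (a joint): angle of the level knob (rad) about the upward axis; 0 when the white pointer end of its bar points along the box's +x to the red mark, positive counter-clockwise seen from above; starts between 0.7 and 1.35, turns freely both ways to stops at +-1.7 with a light friction of 0.03 N m and stays where it is left
- knob_grip (a point): centre of the knob's black bar grip, on the axis, 79 mm above the bench; the bar is 46 mm long, 12 mm wide and 26 mm high (66 to 92 mm above the bench); at knob angle a it lies along the box's x axis turned by a
- lock (a joint): travel of the red lock (m): 0 open, 0.06 fully home at its stop with its two prongs astride the knob bar; slides towards the box's +x with about 1.5 N friction and stays where it is left
- lock_tab (a point): point on the red lock's upright tab, 86 mm above the bench; tab 16 mm (x) x 36 mm (y), 55 to 101 mm above the bench; moves with the lock. Two prongs, 44 mm long, up to 85 mm above the bench, 34 mm wide over their outsides, run from the tab towards the knob
- straightedge: loose steel straightedge, 0.2 to 0.33 kg: plate 50 (x) x 180 (y) x 6 mm, origin at the centre of its underside, brass line beside the working edge, which is the long edge at x = +25 mm. Black grip on top, 14 mm (x) x 70 mm (y), centred at x = -12 mm, z = 6 to 44 mm
- edge_left (a point): left end of the straightedge's working edge (its frame: x = 25, y = +90, z = 3 mm)
- edge_right (a point): right end of the straightedge's working edge (its frame: x = 25, y = -90, z = 3 mm)
- brush: bystander: brush lying on the bench
- cup: bystander: grey cup, 60 mm high
- filterbox: bystander: small aluminium box with two brass connectors
- wrench: bystander: wrench lying on the bench
Things that resemble listed ones, but are neither listed nor needed, are in the scene too. Leave any green look-alike of the dog4 alone. Leave any turquoise look-alike of the dog2 alone.

How it is judged:
On the way, in this order (a step that is already met when the one before it is completed fails the run):
1. the knob is turned to the red mark (value of joint knob between -0.09 and 0.09 rad), for 0.2 s.
2. the lock is fully home over the knob, which is still at the mark (all of step 1 and value of joint lock above 0.054 m), for 0.2 s.
3. every clamp dog stands upright in the tray (x of dog1 in the frame of tray between -0.083 and 0.083 m and y of dog1 in the frame of tray between -0.063 and 0.063 m and z of each of dog1, dog2, dog3, dog4 in the frame of tray below 0.012 m and angle between each of dog1, dog2, dog3, dog4's own z axis and vertical below 0.15 rad and linear speed of each of dog1, dog2, dog3, dog4 below 0.03 m/s and x of dog2 in the frame of tray between -0.083 and 0.083 m and y of dog2 in the frame of tray between -0.063 and 0.063 m and x of dog3 in the frame of tray between -0.083 and 0.083 m and y of dog3 in the frame of tray between -0.063 and 0.063 m and x of dog4 in the frame of tray between -0.083 and 0.083 m and y of dog4 in the frame of tray between -0.063 and 0.063 m), for 0.2 s.
4. the straightedge lies flat and flush against the rail's front side (x of edge_left in the frame of rail between -0.035 and -0.028 m and y of edge_left in the frame of rail between -0.165 and 0.165 m and x of edge_right in the frame of rail between -0.035 and -0.028 m and y of edge_right in the frame of rail between -0.165 and 0.165 m and angle between straightedge's own z axis and vertical below 0.1 rad and height (world z) of straightedge below 0.006 m and linear speed of straightedge below 0.03 m/s), for 0.2 s.
At the end, for the whole second after the job is handed in: Knob within 0.09 rad of the mark, lock at 54 mm or more of 60; every dog upright (0.15 rad), at rest on the tray floor, origin 3 mm or more inside its walls; straightedge flat, at rest, both ends of its working edge within 3 mm of the rail's front side and within its length (+5 mm) (all of step 2 and all of step 3 and all of step 4); the robot touches nothing.
It fails at once if a clamp dog is moved more than 20 mm before the lock is home (value of joint lock below 0.05 m and distance of any of dog1, dog2, dog3, dog4 from where it was at the start of the episode above 0.02 m).
It fails at once if another thing on the bench is moved more than 40 mm (distance of any of brush, cup, filterbox, wrench from where it was at the start of the episode above 0.04 m).
Of dog1, dog2, dog3, dog4 only 3 to 4 are there at a start; the rules pass over those that are not, and their reading is None.
At some moment in a run one of straightedge may be knocked a few centimetres aside while the robot is not near it.
Once in a run the grip may slacken for a moment while it holds something.
It also fails if it takes over 208 s, if anything falls off the work surface, if the arm or the gripper's body presses on something with over 40 N, if the wrist force passes 120 N, or if a joint passes its speed limit or range.

## Working session

There is one attempt and no reset: what is moved stays moved. The work goes in short steps, Python scripts to look and compute and a tool call to move; the robot and the scene stay as the last step left them, time stands still between calls to the robot, and variables do not carry over. Pictures are saved under pics/ and viewed, about 12 in all and at most 16, crops included, and the job is handed in when it is done.

Besides the shell and the picture viewer there is one more tool, called as a command line: name --argument value ..., lists and objects as JSON in quotes. move_arm: Moves the arm, as the interface text tells. Its arguments: {"type":"object","properties":{"plan":{"type":"array","items":{"type":"array","items":{"type":"array","items":{"type":"number"}}}},"jaw":{"type":"number"},"grip_force":{"type":"number"}},"required":["plan"]}

```bash
mkdir -p pics; cat > h.py <<'E'
import numpy as np, cv2
from scipy.spatial.transform import Rotation as R
from plant import get_obs, read_camera, job_done, look_for, spot_point
def cloud(c):
    K=c["intrinsics"];T=c["cam_to_world"];z=c["range_z"]
    v,u=np.mgrid[:480,:640]
    P=np.stack([(u-K[0,2])/K[0,0]*z,(v-K[1,2])/K[1,1]*z,z],-1)@T[:3,:3].T+T[:3,3]
    P[z==0]=np.nan
    return P
def ray(c,px,h):
    K=c["intrinsics"];T=c["cam_to_world"]
    d=T[:3,:3]@np.array([(px[0]-K[0,2])/K[0,0],(px[1]-K[1,2])/K[1,1],1]);o=T[:3,3]
    return o+d*(h-o[2])/d[2]
def tool(p,yaw=None,obs=None):
    """shift (mm, tool axes) and turn to reach world p, tool y at yaw (mod pi), pointing down"""
    o=obs or get_obs();Rt=R.from_quat(o["ee_rot"])
    s=Rt.inv().apply(np.array(p)-o["tcp_pos"])*1000
    if yaw is None: return s.round(1)
    best=None
    for k in (0,np.pi):
        y=np.array([np.cos(yaw+k),np.sin(yaw+k),0]);z=np.array([0,0,-1.]);x=np.cross(y,z)
        rv=(Rt.inv()*R.from_matrix(np.stack([x,y,z],1))).as_rotvec()
        if best is None or np.linalg.norm(rv)<np.linalg.norm(best): best=rv
    return s.round(1),best.round(3)
E
python3 - <<'E'
from h import *
o=get_obs();print({k:np.round(v,3) for k,v in o.items()})
for n in("top","side"):
    c=read_camera(n);cv2.imwrite(f"pics/{n}0.png",c["image"]);np.savez(f"{n}0.npz",**c)
    print(n,c["cam_to_world"].round(3).tolist(),c["intrinsics"][0,0])
    for t in "rail rail_open_end rail_front dog1 tray supply knob_grip lock_tab straightedge edge_left edge_right brush cup filterbox wrench".split():
        print(t,[(np.round(d["pixel"]).tolist(),round(d["p"],2)) for d in spot_point(n,t)][:8])
E
```

```text
{'clock': np.float64(0.0), 'joints': array([ 1.32 ,  0.69 , -0.194,  1.566,  0.157,  0.902, -0.215]), 'qvel': array([-0.   , -0.001,  0.   ,  0.001,  0.001,  0.001, -0.   ]), 'tau': array([-0.0000e+00, -5.3962e+01, -1.2670e+00, -1.5855e+01,  9.0000e-03,
        9.0000e-03,  0.0000e+00]), 'tcp_pos': array([ 0.175, -0.599,  0.2  ]), 'ee_rot': array([ 0.99 ,  0.142, -0.   , -0.001]), 'force': array([ 0.167, -0.041,  0.164]), 'moment': array([ 0.015, -0.008,  0.029]), 'opening': np.float64(1.003)}
top [[0.004, -0.986, 0.167, 0.426], [-1.0, -0.006, -0.013, 0.026], [0.014, -0.166, -0.986, 0.961], [0.0, 0.0, 0.0, 1.0]] 433.96594512935377
rail [([313.0, 217.0], 0.71)]
rail_open_end [([256.0, 214.0], 0.75)]
rail_front [([317.0, 232.0], 0.89)]
dog1 [([370.0, 222.0], 0.92), ([344.0, 220.0], 0.89), ([138.0, 210.0], 0.87), ([322.0, 146.0], 0.74), ([364.0, 152.0], 0.72), ([321.0, 220.0], 0.57), ([297.0, 217.0], 0.56)]
tray [([477.0, 267.0], 0.97)]
supply [([157.0, 287.0], 0.78)]
knob_grip [([152.0, 262.0], 0.75)]
lock_tab [([133.0, 306.0], 0.83), ([475.0, 268.0], 0.58)]
straightedge [([297.0, 299.
[... 649 characters left out ...]
[([239.0, 223.0], 0.96), ([295.0, 254.0], 0.93), ([223.0, 247.0], 0.88), ([301.0, 226.0], 0.83), ([285.0, 272.0], 0.82), ([226.0, 425.0], 0.78), ([297.0, 238.0], 0.63)]
tray [([356.0, 174.0], 0.89), ([290.0, 263.0], 0.4), ([292.0, 255.0], 0.39)]
supply [([323.0, 414.0], 0.89), ([234.0, 358.0], 0.23)]
knob_grip [([306.0, 382.0], 0.8)]
lock_tab [([358.0, 404.0], 0.96), ([294.0, 235.0], 0.61)]
straightedge [([367.0, 281.0], 0.58)]
edge_left [([325.0, 411.0], 0.68), ([355.0, 315.0], 0.63)]
edge_right [([355.0, 253.0], 0.56), ([417.0, 352.0], 0.51)]
brush [([425.0, 223.0], 0.79)]
cup [([417.0, 353.0], 0.81), ([300.0, 262.0], 0.2)]
filterbox [([234.0, 358.0], 0.67)]
wrench [([289.0, 176.0], 0.55)]
```

View pics/top0.png

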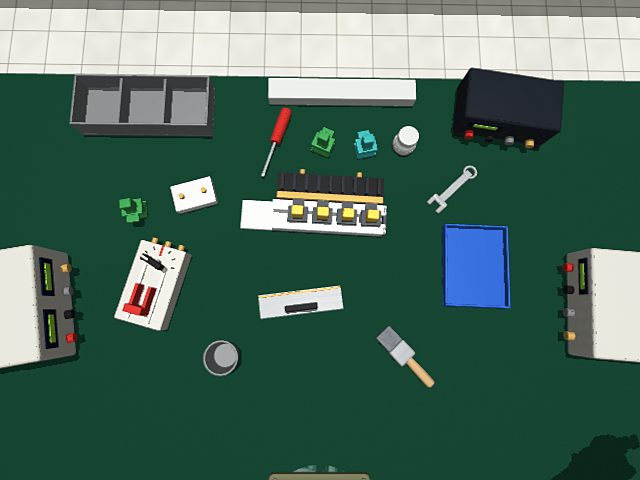

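View pics/side0.png

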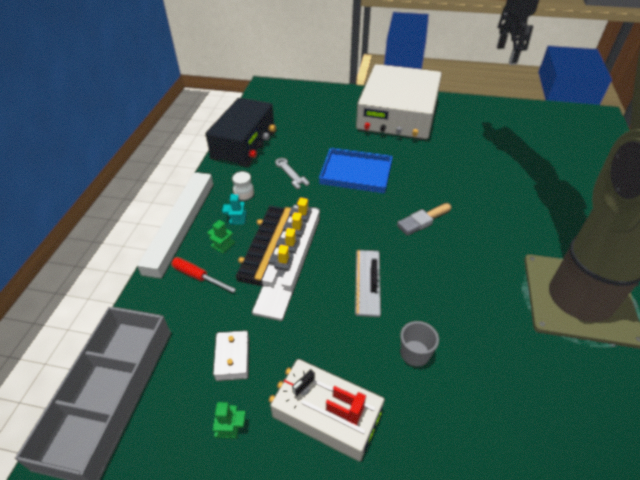

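Top view: four yellow-handled dogs in the rail at (297,212), (322,213), (347,214) and (373,216). The look-alikes are green at (133,209) and (323,141), and turquoise at (366,143), all outside the rail, so I leave them. The knob is at (153,262), the lock at (138,300), the straightedge at (300,302) and the tray at (477,266).

```bash
python3 - <<'E'
from h import *
def rect(P,m,nm):
    q=P[m][:,:2]
    r=cv2.minAreaRect((q*1000).astype(np.float32)); print(nm,np.round(r[0],1),np.round(r[1],1),round(r[2],1),m.sum())
for n in("top","side"):
    c=dict(np.load(n+"0.npz"));P=cloud(c);I=c["image"].astype(int)
    b,g,r=I[...,0],I[...,1],I[...,2];z=P[...,2];x=P[...,0];y=P[...,1]
    print(n,'bench z',np.nanmedian(z[(abs(x-.45)<.02)&(abs(y+.1)<.02)]))
    sup=(x>.35)&(x<.65)&(y>.3)&(y<.55)
    rect(P,sup&(z>.04)&(z<.056),"supplytop")
    rect(P,sup&(z>.086)&(z<.098)&(r<90),"knobbar")
    w=sup&(z>.062)&(r-g<40)&(r>150);rect(P,w,"white ptr") if w.sum()>2 else 0
    rect(P,sup&(r-g>80)&(z>.09),"locktab"); rect(P,sup&(r-g>80)&(z>.07)&(z<.089),"prongs")
    m=sup&(r-g>80)&(z<.056)&(z>.045); print("red mark",P[m].mean(0).round(4),m.sum())
    rl=(x>.5)&(x<.68)&(y>-.2)&(y<.25)
    rect(P,rl&(r>150)&(b>150)&(z>.004)&(z<.036),"rail")
    rect(P,rl&(r>140)&(b>140)&(z>.027)&(z<.034),"lips")
    rect(P,rl&(r>140)&(b>140)&(z>.004)&(z<.012)&(y>.09),"floor")
    yel=(rl&(r>150)&(g>120)&(b<80)&(z>.066)).astype(np.uint8)
    k,L,S,C=cv2.connectedComponentsWithStats(yel)
    for i in range(1,k):
        if S[i,4]>15: rect(P,L==i,"handle")
    rect(P,(b-r>80)&(x>.3)&(x<.65)&(y<-.2)&(y>-.55)&(z<.04)&(z>.016),"tray")
    se=(x>.3)&(x<.5)&(y>-.05)&(y<.2)
    rect(P,se&(z>.003)&(z<.012)&(r>100),"se plate"); rect(P,se&(z>.036)&(r<90),"se grip")
t=cv2.imread("pics/top0.png");s=cv2.imread("pics/side0.png")
a=cv2.resize(t[230:340,105:205],(500,550),interpolation=3);b=cv2.resize(s[350:460,255:395],(300,236))
cv2.imwrite("pics/crop0.png",a)
E
```

```text
top bench z 0.00025501432520813605
supplytop [507.6 420.3] [270.3 250.2] 11.4 3592
knobbar [466.9 423.7] [188.5 223.3] 9.3 372
white ptr [445.5 439.8] [226.6 196.3] 88.2 1095
locktab [430.2 367.5] [35.1 15.7] 76.0 149
prongs [457.1 360.6] [34.7 42.4] 74.8 146
red mark [0.4214 0.4628 0.0494] 78
rail [637.3  53.4] [396.5  65.3] 87.0 2398
lips [637.1  50.9] [391.4  65.2] 86.9 1278
floor [641.4 132.6] [84. 65.] 87.8 876
tray [ 529.1 -343.7] [141.3 179.9] 87.8 625
se plate [423.5  91. ] [104.9 294.2] 27.2 1794
se grip [390.7 115.7] [ 58.3 237. ] 36.4 249
side bench z 0.0005275260695100092
supplytop [518.  362.3] [124.5 263.2] 89.8 4215
knobbar [522.8 345.8] [42.2  9.8] 57.3 117
white ptr [477.3 347.3] [ 41.4 122.8] 85.7 69
locktab [428.6 370.4] [34.9 16. ] 75.9 238
prongs [448.1 365. ] [34.3 57.5] 74.1 377
red mark [0.5539 0.3348 0.0509] 19
rail [637.2  52.2] [397.9  70.3] 87.0 1922
lips [635.1  52.2] [398.   65.7] 86.7 834
floor [638.8 134.5] [85.8 64.8] 86.6 915
handle [ 625.8 -108.8] [25.6 19.8] 82.6 73
handle [628.7 -55.4] [25.4 21.8] 77.5 81
handle [631.2  -3. ] [26.4 18.8] 87.6 89
handle [634.2  50.4] [18.6 27.5] 0.7 93
tray [ 527.3 -343.3] [147.8 180.7] 88.1 406
se plate [422.6  88.5] [107.1 290.5] 27.1 1361
se grip [387.9 116.2] [ 50.5 233. ] 37.3 297
```

View pics/crop0.png

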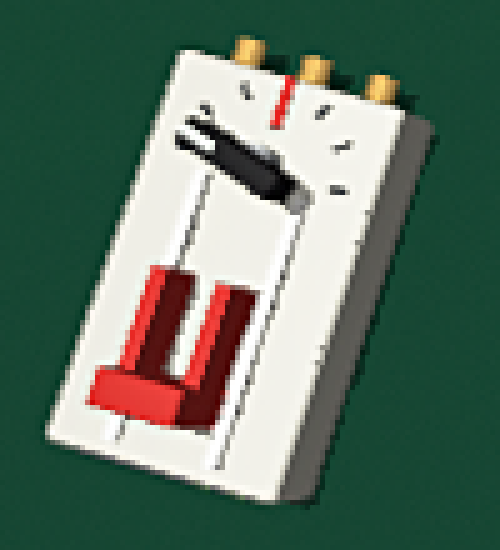

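The crop shows the white pointer end at the upper left, so the knob is at about 1.27 rad and the box yaw is about -14°. The red mark lies on +x and the lock is open.

```bash
python3 - <<'E'
from h import *
for n in("top","side"):
    c=dict(np.load(n+"0.npz"));P=cloud(c);I=c["image"].astype(int)
    b,g,r=I[...,0],I[...,1],I[...,2];z=P[...,2];x=P[...,0];y=P[...,1]
    # knob dark bar
    m=(abs(x-.524)<.04)&(abs(y-.347)<.04)&(z>.086)&(z<.098)
    q=(P[m][:,:2]*1000).astype(np.float32);print(n,"knob",cv2.minAreaRect(q),m.sum())
    for nm,h,a in(("knob_grip",.092,None),("lock_tab",.101,None)):
        pass
    for nm,mm,k in(("supply",(abs(z-.05)<.004)&(np.hypot(x-.48,y-.36)<.12)&(r>150),1),("floor",(abs(z-.008)<.004)&(x>.59)&(x<.69)&(y>.107)&(y<.2)&(r>150),1),
       ("yellow",(x>.58)&(x<.68)&(y<.1)&(y>-.15)&(abs(z-.08)<.006)&(r-b>70)&(g>100),0)):
        k,L,S,C=cv2.connectedComponentsWithStats(mm.astype(np.uint8))
        for i in range(1,k):
            if S[i,4]>25:
                a=cv2.minAreaRect((P[L==i][:,:2]*1000).astype(np.float32));print(nm,np.round(a[0],1),np.round(a[1],1),round(a[2],1),P[L==i].mean(0).round(4))
print(tool([.5,-.25,.22]))
E
```

```text
top knob ((525.2496337890625, 341.1317443847656), (46.65608215332031, 12.252738952636719), 57.484867095947266) 146
supply [482.4 353.7] [100.1 169.8] 74.8 [0.4857 0.35   0.0506]
floor [641.6 140.8] [67.6 64.9] 87.8 [0.6411 0.1411 0.0085]
yellow [636.4  48.9] [19.7 20.9] 0.8 [0.6361 0.0488 0.0798]
yellow [633.3  -4.4] [22.9 19.7] 89.5 [ 0.6329 -0.0049  0.0799]
yellow [630.8 -58.3] [23.  19.6] 88.8 [ 0.6306 -0.0577  0.0798]
yellow [ 628.5 -109.7] [21.7 19.9] 85.9 [ 0.6278 -0.1094  0.0796]
side knob ((523.3556518554688, 343.9447326660156), (47.137298583984375, 12.717074394226074), 57.26417541503906) 208
supply [480.4 355.4] [100.8 169.9] 74.7 [0.4819 0.3622 0.0504]
floor [639.4 141.7] [71.  64.9] 87.0 [0.6387 0.1433 0.0082]
yellow [ 625.9 -109.2] [25.9 19.2] 87.9 [ 0.6258 -0.1065  0.0788]
yellow [628.7 -55.5] [25.2 21.8] 77.5 [ 0.6284 -0.0541  0.079 ]
yellow [631.2  -3. ] [26.4 18.8] 87.5 [ 0.631  -0.0011  0.0792]
yellow [634.4  50.4] [27.  20.2] 83.8 [0.6337 0.0524 0.0791]
[ 409.6 -244.6  -18.8]
```

move_arm --plan '[[[205, -122, -10, 0, 0, -0.14], [410, -245, -20, 0, 0, -0.28], [410, -245, -20, 0, 0, -0.42], [410, -245, -20, 0, 0, -0.56], [410, -245, -20, 0, 0, -0.7], [410, -245, -20, 0, 0, -0.84], [410, -245, -20, 0, 0, -0.98], [410, -245, -20, 0, 0, -1.1]]]' --jaw 0.3 --grip_force 30

```text
clock: 2.4
tcp_pos: [0.4484, -0.3053, 0.2183]
ee_rot: [0.768, 0.64, -0.0, 0.0]
force: [1.3, -1.0, -0.6]
opening: 0.348
```

```bash
python3 - <<'E'
from h import *
o=get_obs();print(o["tcp_pos"].round(3),o["joints"].round(2),o["opening"]);print(tool([.56,.05,.2]),tool([.5243,.3425,.17],np.radians(147.4)))
E
```

```text
[ 0.448 -0.305  0.218] [ 0.82  0.59 -0.49  1.79  0.36  0.85 -0.03] 0.34812902694710246
[369.6  45.8  18.1] (array([650.9, -42. ,  47.9]), array([0.001, 0.   , 0.388]))
```

move_arm --plan '[[[50, 6, 0, 0, 0, -0.14], [370, 46, 18, 0, 0, -0.28], [370, 46, 18, 0, 0, -0.42], [370, 46, 18, 0, 0, -0.56], [370, 46, 18, 0, 0, -0.7], [370, 46, 18, 0, 0, -0.84], [370, 46, 18, 0, 0, -0.98], [370, 46, 18, 0, 0, -1.1]]]'

```text
clock: 3.2
tcp_pos: [0.5612, 0.0563, 0.2006]
ee_rot: [0.315, 0.949, 0.002, 0.001]
force: [0.2, -0.1, -0.9]
opening: 0.353
```

```bash
python3 - <<'E'
from h import *
o=get_obs();print(o["tcp_pos"].round(3),o["joints"].round(2),o["opening"]);print(tool([.5243,.3425,.17],np.radians(147.4)))
E
```

```text
[0.561 0.056 0.201] [ 0.26  0.7  -0.76  1.74  0.58  0.94  0.19] 0.35273217473310886
(array([200.7, 207.2,  31.4]), array([ 0.003, -0.003,  1.499]))
```

move_arm --plan '[[[100, 100, 15, 0, 0, -0.14], [201, 207, 31, 0, 0, -0.28], [201, 207, 31, 0, 0, -0.42], [201, 207, 31, 0, 0, -0.56], [201, 207, 31, 0, 0, -0.7], [201, 207, 31, 0, 0, -0.84], [201, 207, 31, 0, 0, -0.98], [201, 207, 31, 0, 0, -1.12]]]'

```text
clock: 4.0
tcp_pos: [0.523, 0.3447, 0.1703]
ee_rot: [-0.241, 0.97, 0.002, 0.001]
force: [0.5, -1.4, -0.4]
opening: 0.348
```

```bash
python3 - <<'E'
from h import *
o=get_obs();print(o["tcp_pos"].round(3),o["joints"].round(2),o["opening"]);print(tool([.5243,.3425,.12],np.radians(147.4)))
E
```

```text
[0.523 0.345 0.17 ] [-0.17  0.89 -0.97  1.58  0.79  1.11  0.72] 0.3484192178715146
(array([ 0.1, -2.7, 50.3]), array([ 0.001,  0.004, -0.514]))
```

move_arm --plan '[[[0, -3, 30, 0, 0, -0.14], [0, -3, 50, 0, 0, -0.28], [0, -3, 50, 0, 0, -0.42], [0, -3, 50, 0, 0, -0.514], [0, -3, 50, 0, 0, -0.514], [0, -3, 50, 0, 0, -0.514]]]'

```text
clock: 4.6
tcp_pos: [0.5247, 0.3422, 0.1202]
ee_rot: [-0.479, 0.878, 0.001, 0.002]
force: [-0.8, -0.3, -1.3]
opening: 0.349
```

```bash
python3 - <<'E'
from h import *
o=get_obs();print(o["tcp_pos"].round(4),o["joints"].round(2),o["opening"]);print(tool([.5243,.3425,.066],np.radians(147.4)))
c=read_camera("side");i=c["image"][300:460,220:420];cv2.imwrite("pics/k1.png",cv2.resize(i,(750,600)))
E
```

```text
[0.5247 0.3422 0.1202] [-0.14  0.99 -1.04  1.62  0.94  1.1   1.13] 0.349248167463633
(array([ 0.1,  0.5, 54.2]), array([ 0.   ,  0.004, -0.003]))
```

View pics/k1.png

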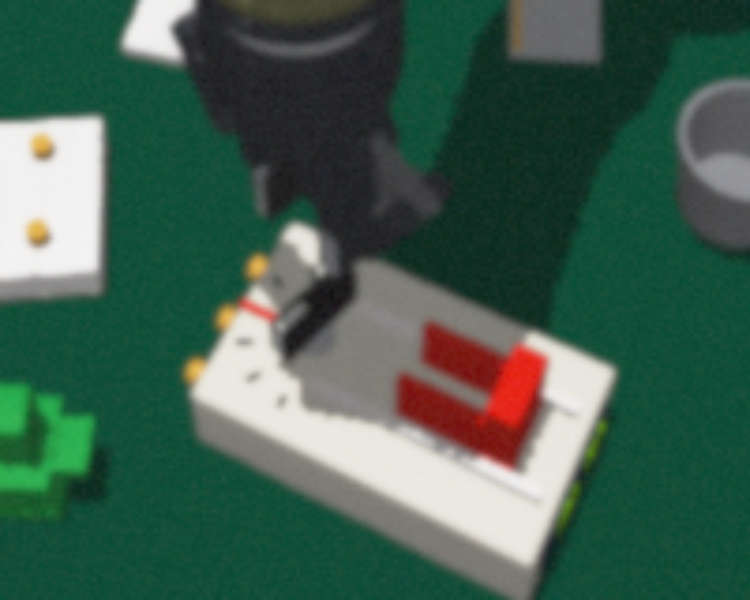

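The gripper stands centred over the knob bar, around (320,300) in the crop, with its jaws across the bar. I'll go down and grip it.

move_arm --plan '[[[0, 0, 25, 0, 0, 0], [0, 0, 54, 0, 0, 0], [0, 0, 54, 0, 0, 0], [0, 0, 54, 0, 0, 0]]]'

```text
clock: 5.05
tcp_pos: [0.5247, 0.3425, 0.0668]
ee_rot: [-0.479, 0.878, 0.001, 0.002]
force: [0.6, 0.7, -0.1]
opening: 0.354
```

move_arm --plan '[[[0, 0, 0, 0, 0, 0], [0, 0, 0, 0, 0, 0], [0, 0, 0, 0, 0, 0], [0, 0, 0, 0, 0, 0], [0, 0, 0, 0, 0, 0]]]' --jaw 1 --grip_force 30

```text
clock: 5.55
tcp_pos: [0.5249, 0.3426, 0.0671]
ee_rot: [-0.479, 0.878, 0.001, 0.002]
force: [-0.3, -0.6, -0.4]
opening: 0.0
```

move_arm --plan '[[[0, 0, 0, 0, 0, 0.08], [0, 0, 0, 0, 0, 0.17], [0, 0, 0, 0, 0, 0.26], [0, 0, 0, 0, 0, 0.35], [0, 0, 0, 0, 0, 0.44], [0, 0, 0, 0, 0, 0.53], [0, 0, 0, 0, 0, 0.62], [0, 0, 0, 0, 0, 0.71]]]'

```text
clock: 6.35
tcp_pos: [0.5248, 0.3426, 0.0671]
ee_rot: [-0.142, 0.99, 0.002, 0.001]
force: [-0.7, -0.5, -0.6]
opening: 0.001
```

```bash
python3 - <<'E'
from h import *
o=get_obs();print(o["tcp_pos"].round(4),o["joints"].round(2),o["opening"],o["force"],o["moment"]);print(tool([.5243,.3425,.066],np.radians(74.8)))
E
```

```text
[0.5248 0.3426 0.0671] [-0.21  1.   -0.85  1.65  0.91  0.93  0.44] 0.0008973065932391071 [-0.65646389 -0.51052118 -0.55438024] [ 0.02523415 -0.02410225 -0.07215382]
(array([0.5, 0. , 1.1]), array([0.004, 0.002, 0.55 ]))
```

```bash
python3 - <<'E'
from h import *
c=read_camera("side");i=c["image"][300:460,220:420];cv2.imwrite("pics/k2.png",cv2.resize(i,(750,600)))
P=cloud(c);m=(c["image"].max(-1)<90)&(np.hypot(P[...,0]-.524,P[...,1]-.3425)<.03)
print(np.nanmin(P[...,2][m]))
E
```

```text
0.07010740130703208
```

View pics/k2.png

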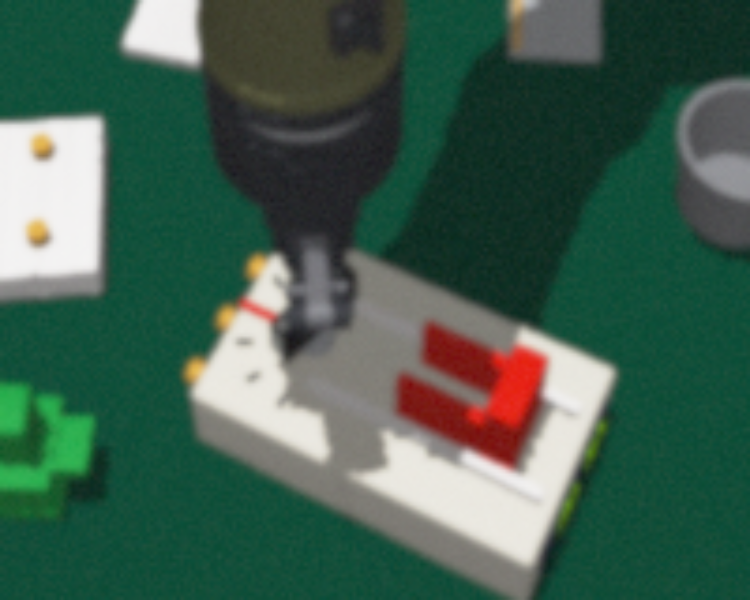

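move_arm --plan '[[[0, 0, 0, 0, 0, 0], [0, 0, 0, 0, 0, 0], [0, 0, 0, 0, 0, 0], [0, 0, -70, 0, 0, 0], [0, 0, -70, 0, 0, 0], [0, 0, -70, 0, 0, 0]]]' --jaw 0.3

```text
clock: 7.0
tcp_pos: [0.5259, 0.3447, 0.1408]
ee_rot: [-0.141, 0.99, 0.004, 0.004]
force: [-0.1, -0.2, 0.1]
opening: 0.349
```

```bash
python3 - <<'E'
from h import *
o=get_obs();print(o["tcp_pos"].round(4),o["opening"],o["force"].round(2))
c=read_camera("side");P=cloud(c);z=P[...,2];x=P[...,0];y=P[...,1]
m=(abs(x-.524)<.04)&(abs(y-.343)<.04)&(z>.086)&(z<.098);print(cv2.minAreaRect((P[m][:,:2]*1000).astype(np.float32)),m.sum())
i=c["image"][300:460,220:420];cv2.imwrite("pics/k3.png",cv2.resize(i,(750,600)))
for n in["knob_grip"]: print(spot_point("side",n))
E
```

```text
[0.5259 0.3447 0.1408] 0.34876890631758745 [-0.13 -0.18  0.07]
((523.42333984375, 343.4235534667969), (46.66443634033203, 12.541849136352539), 56.88328170776367) 209
[{'pixel': [304.6, 383.7], 'p': 0.8}, {'pixel': [423.2, 221.8], 'p': 0.5}]
```

View pics/k3.png

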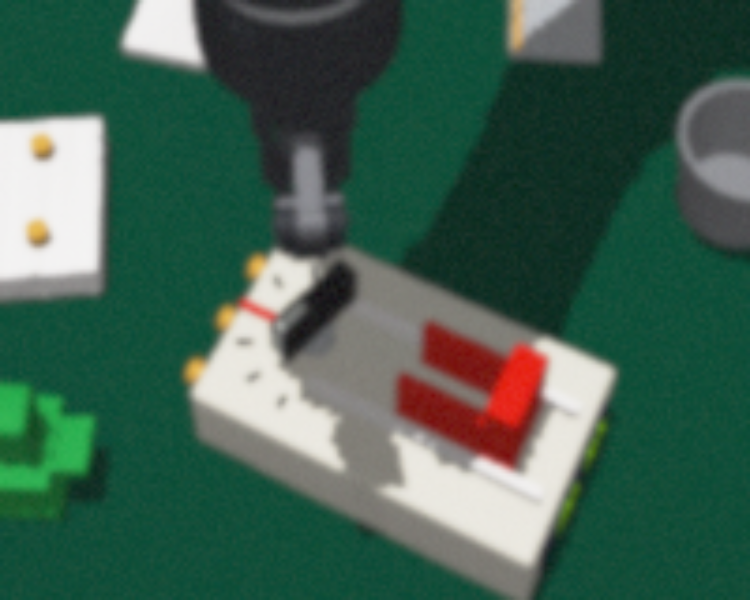

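```bash
python3 - <<'E'
from h import *
for n in("side","top"):
    c=read_camera(n);P=cloud(c);z=P[...,2];x=P[...,0];y=P[...,1]
    m=(np.hypot(x-.526,y-.345)<.06)&(z>.105)&(z<.3)
    q=P[m];print(n,len(q),np.sort(q[:,2])[:10].round(3))
    for h in np.arange(.11,.26,.01):
        s=q[abs(q[:,2]-h)<.005]
        if len(s): print(round(h,2),len(s),s.min(0).round(3)[:2],s.max(0).round(3)[:2])
E
```

```text
side 766 [0.169 0.17  0.17  0.174 0.176 0.178 0.178 0.179 0.179 0.18 ]
0.17 4 [0.508 0.361] [0.525 0.366]
0.18 18 [0.508 0.367] [0.52  0.371]
0.19 2 [0.519 0.372] [0.521 0.372]
0.21 2 [0.503 0.36 ] [0.529 0.366]
0.22 29 [0.497 0.358] [0.528 0.392]
0.23 53 [0.496 0.362] [0.53  0.396]
0.24 94 [0.498 0.358] [0.531 0.399]
0.25 41 [0.495 0.358] [0.533 0.404]
0.26 72 [0.494 0.356] [0.535 0.404]
top 0 []
```

```bash
python3 - <<'E'
from h import *
o=get_obs();print(o["tcp_pos"].round(4));print(tool([.5243,.3425,.120],np.radians(147.4)))
E
```

```text
[0.5242 0.3414 0.1359]
(array([-0.4,  1. , 15.9]), array([ 0.001,  0.002, -0.72 ]))
```

move_arm --plan '[[[0, 1, 16, 0, 0, -0.14], [0, 1, 16, 0, 0, -0.28], [0, 1, 16, 0, 0, -0.42], [0, 1, 16, 0, 0, -0.56], [0, 1, 16, 0, 0, -0.72], [0, 1, 16, 0, 0, -0.72], [0, 1, 16, 0, 0, -0.72], [0, 1, 16, 0, 0, -0.72]]]'

```text
clock: 8.0
tcp_pos: [0.5237, 0.3421, 0.1194]
ee_rot: [-0.479, 0.878, 0.0, 0.0]
force: [0.8, 0.6, 1.2]
opening: 0.35
```

move_arm --plan '[[[0, 0, 25, 0, 0, 0], [0, 0, 50, 0, 0, 0], [0, 0, 62, 0, 0, 0], [0, 0, 72, 0, 0, 0], [0, 0, 75, 0, 0, 0], [0, 0, 75, 0, 0, 0], [0, 0, 75, 0, 0, 0]]]'

```text
clock: 8.7
tcp_pos: [0.5241, 0.3429, 0.0453]
ee_rot: [-0.479, 0.878, 0.001, 0.001]
force: [0.5, -0.3, -0.5]
opening: 0.344
```

move_arm --plan '[[[0, 0, 0, 0, 0, 0], [0, 0, 0, 0, 0, 0], [0, 0, 0, 0, 0, 0], [0, 0, 0, 0, 0, 0], [0, 0, 0, 0, 0, 0]]]' --jaw 1 --grip_force 30

```text
clock: 9.2
tcp_pos: [0.5258, 0.3425, 0.0464]
ee_rot: [-0.479, 0.878, -0.0, 0.002]
force: [2.4, -2.9, 5.7]
opening: 0.127
```

```bash
python3 - <<'E'
from h import *
o=get_obs();print(o["tcp_pos"].round(4),o["opening"],o["force"].round(2),o["moment"].round(2),tool([.5243,.3425,.045],np.radians(147.4)))
E
```

```text
[0.5258 0.3425 0.0464] 0.12747196841321853 [ 2.43 -2.89  5.69] [-0.58 -0.6  -0.09] (array([0.9, 1.3, 1.4]), array([-0.002,  0.004, -0.004]))
```

It's gripped: opening 0.127 is about 11 mm. The real fingertips therefore sit some 20-25 mm higher than the TCP reading says, and I'll calibrate that. Turning the knob now.

move_arm --plan '[[[0, 0, 0, 0, 0, 0.09], [0, 0, 0, 0, 0, 0.18], [0, 0, 0, 0, 0, 0.27], [0, 0, 0, 0, 0, 0.36], [0, 0, 0, 0, 0, 0.45], [0, 0, 0, 0, 0, 0.54], [0, 0, 0, 0, 0, 0.63], [0, 0, 0, 0, 0, 0.63]]]'

```text
clock: 10.0
tcp_pos: [0.5259, 0.3426, 0.0464]
ee_rot: [-0.183, 0.983, 0.001, 0.002]
force: [0.8, -1.0, -0.6]
opening: 0.13
```

```bash
python3 - <<'E'
from h import *
o=get_obs();print(o["tcp_pos"].round(4),o["opening"],o["force"].round(2),o["moment"].round(2),tool([.5250,.3425,.046],np.radians(74.8)))
E
```

```text
[0.5259 0.3426 0.0464] 0.13022885239854007 [ 0.84 -1.01 -0.61] [-0.02 -0.23 -0.07] (array([0.8, 0.3, 0.4]), array([0.002, 0.005, 0.633]))
```

move_arm --plan '[[[0, 0, 0, 0, 0, 0.09], [0, 0, 0, 0, 0, 0.18], [0, 0, 0, 0, 0, 0.27], [0, 0, 0, 0, 0, 0.36], [0, 0, 0, 0, 0, 0.45], [0, 0, 0, 0, 0, 0.54], [0, 0, 0, 0, 0, 0.63], [0, 0, 0, 0, 0, 0.635]]]'

```text
clock: 10.8
tcp_pos: [0.526, 0.3426, 0.0464]
ee_rot: [0.132, 0.991, 0.001, 0.002]
force: [2.4, -1.0, -0.5]
opening: 0.132
```

move_arm --plan '[[[0, 0, 0, 0, 0, 0], [0, 0, 0, 0, 0, 0], [0, 0, 0, 0, 0, 0], [0, 0, 0, 0, 0, 0]]]'

```text
clock: 11.2
tcp_pos: [0.5259, 0.3427, 0.0464]
ee_rot: [0.132, 0.991, 0.002, 0.002]
force: [1.6, -1.3, 0.2]
opening: 0.131
```

move_arm --plan '[[[0, 0, 0, 0, 0, 0], [0, 0, 0, 0, 0, 0], [0, 0, 0, 0, 0, 0], [0, 0, -40, 0, 0, 0], [0, 0, -80, 0, 0, 0], [0, 0, -80, 0, 0, 0], [0, 0, -80, 0, 0, 0], [0, 0, -80, 0, 0, 0]]]' --jaw 0.3

```text
clock: 12.0
tcp_pos: [0.525, 0.3416, 0.1254]
ee_rot: [0.132, 0.991, 0.001, 0.002]
force: [-0.4, 0.0, -1.5]
opening: 0.351
```

```bash
python3 - <<'E'
from h import *
o=get_obs();print(o["tcp_pos"].round(4),o["opening"],o["force"].round(2))
c=read_camera("side");P=cloud(c);z=P[...,2];x=P[...,0];y=P[...,1]
m=(abs(x-.524)<.04)&(abs(y-.343)<.04)&(z>.086)&(z<.098);print(cv2.minAreaRect((P[m][:,:2]*1000).astype(np.float32)),m.sum())
I=c["image"].astype(int);m=(I[...,2]-I[...,1]>80)&(abs(z-.101)<.006)&(x<.5)&(x>.38)&(y>.3);print(cv2.minAreaRect((P[m][:,:2]*1000).astype(np.float32)),m.sum())
u=np.array([np.cos(np.radians(-15.2)),np.sin(np.radians(-15.2))])
t=np.array([.4813,.3545])-.0515*u
print(t,tool([*t,.12],np.radians(74.8)))
E
```

```text
[0.525  0.3416 0.1254] 0.3508786910000845 [-0.44  0.02 -1.49]
((523.3157958984375, 343.97845458984375), (13.195916175842285, 46.19870376586914), 73.69237518310547) 209
((428.4574890136719, 369.71282958984375), (35.175071716308594, 15.773927688598633), 75.3282241821289) 218
[0.43160165 0.36800274] (array([97.1,  1.2,  4.8]), array([0.001, 0.003, 0.001]))
```

Knob bar is now at -16.3° against the box yaw of about -15°, so it is on the mark. Next is gripping the lock tab.

move_arm --plan '[[[50, 0, 0, 0, 0, 0], [99, 1, 0, 0, 0, 0], [99, 1, 0, 0, 0, 0], [99, 1, 0, 0, 0, 0], [99, 1, 40, 0, 0, 0], [99, 1, 80, 0, 0, 0], [99, 1, 80, 0, 0, 0], [99, 1, 80, 0, 0, 0]]]' --jaw -0.3

```text
clock: 12.85
tcp_pos: [0.4305, 0.3677, 0.0444]
ee_rot: [0.133, 0.991, -0.0, 0.001]
force: [0.5, 0.6, 0.5]
opening: 0.654
```

move_arm --plan '[[[0, 0, 0, 0, 0, 0], [0, 0, 0, 0, 0, 0], [0, 0, 0, 0, 0, 0], [0, 0, 0, 0, 0, 0], [0, 0, 0, 0, 0, 0]]]' --jaw 1 --grip_force 25

```text
clock: 13.35
tcp_pos: [0.4317, 0.3684, 0.0462]
ee_rot: [0.133, 0.991, 0.001, 0.002]
force: [0.2, -2.0, 7.2]
opening: 0.413
```

```bash
python3 - <<'E'
from h import *
o=get_obs();print(o["tcp_pos"].round(4),o["opening"],o["force"].round(2),o["moment"].round(2))
u=np.array([np.cos(np.radians(-15.2)),np.sin(np.radians(-15.2))])
print(tool([*(o["tcp_pos"][:2]+.061*u),o["tcp_pos"][2]],np.radians(74.8)))
E
```

```text
[0.4317 0.3684 0.0462] 0.4129494685176742 [ 0.24 -1.97  7.21] [-0.34 -0.1   0.06]
(array([-61. ,   0.1,   0.3]), array([ 0.002,  0.005, -0.001]))
```

move_arm --plan '[[[-10, 0, 0, 0, 0, 0], [-20, 0, 0, 0, 0, 0], [-30, 0, 0, 0, 0, 0], [-40, 0, 0, 0, 0, 0], [-50, 0, 0, 0, 0, 0], [-58, 0, 0, 0, 0, 0], [-62, 0, 0, 0, 0, 0], [-62, 0, 0, 0, 0, 0]]]'

```text
clock: 14.15
tcp_pos: [0.4863, 0.3533, 0.0464]
ee_rot: [0.132, 0.991, 0.001, -0.002]
force: [-11.4, 0.4, 2.1]
opening: 0.408
```

```bash
python3 - <<'E'
from h import *
o=get_obs();print(o["tcp_pos"].round(4),o["opening"],o["force"].round(2),o["moment"].round(2), np.hypot(*(o["tcp_pos"][:2]-[.4317,.3684])))
E
```

```text
[0.4863 0.3533 0.0464] 0.4084493602674232 [-11.45   0.38   2.14] [ 0.22  2.35 -0.33] 0.05661111718371691
```

move_arm --plan '[[[-5, 0, 0, 0, 0, 0], [-8, 0, 0, 0, 0, 0], [-8, 0, 0, 0, 0, 0], [-8, 0, 0, 0, 0, 0]]]'

```text
clock: 14.55
tcp_pos: [0.4859, 0.3534, 0.0464]
ee_rot: [0.13, 0.992, 0.001, -0.008]
force: [-17.1, 2.1, 4.1]
opening: 0.417
```

move_arm --plan '[[[0, 0, 0, 0, 0, 0], [0, 0, 0, 0, 0, 0], [0, 0, 0, 0, 0, 0], [0, 0, -50, 0, 0, 0], [0, 0, -90, 0, 0, 0], [0, 0, -90, 0, 0, 0], [0, 0, -90, 0, 0, 0]]]' --jaw -0.3

```text
clock: 15.25
tcp_pos: [0.489, 0.3529, 0.1375]
ee_rot: [0.131, 0.991, 0.001, -0.006]
force: [-0.4, 0.3, -0.3]
opening: 0.653
```

```bash
python3 - <<'E'
from h import *
o=get_obs();print(o["tcp_pos"].round(4),o["opening"],o["force"].round(2))
c=read_camera("side");P=cloud(c);z=P[...,2];x=P[...,0];y=P[...,1];I=c["image"].astype(int)
red=(I[...,2]-I[...,1]>80)
m=(abs(x-.524)<.04)&(abs(y-.343)<.04)&(abs(z-.092)<.006)&~red&(I.max(-1)<120);print(cv2.minAreaRect((P[m][:,:2]*1000).astype(np.float32)),m.sum())
m=red&(abs(z-.101)<.006)&(x<.56)&(x>.38)&(y>.3);print(cv2.minAreaRect((P[m][:,:2]*1000).astype(np.float32)),m.sum())
i=c["image"][300:460,220:420];cv2.imwrite("pics/k4.png",cv2.resize(i,(750,600)))
E
```

```text
[0.489  0.3529 0.1375] 0.6533654729370361 [-0.43  0.27 -0.3 ]
((519.0384521484375, 344.175048828125), (15.600700378417969, 52.35770034790039), 81.3845443725586) 87
((483.39471435546875, 356.5454406738281), (32.88856887817383, 16.460447311401367), 75.87467193603516) 184
```

View pics/k4.png

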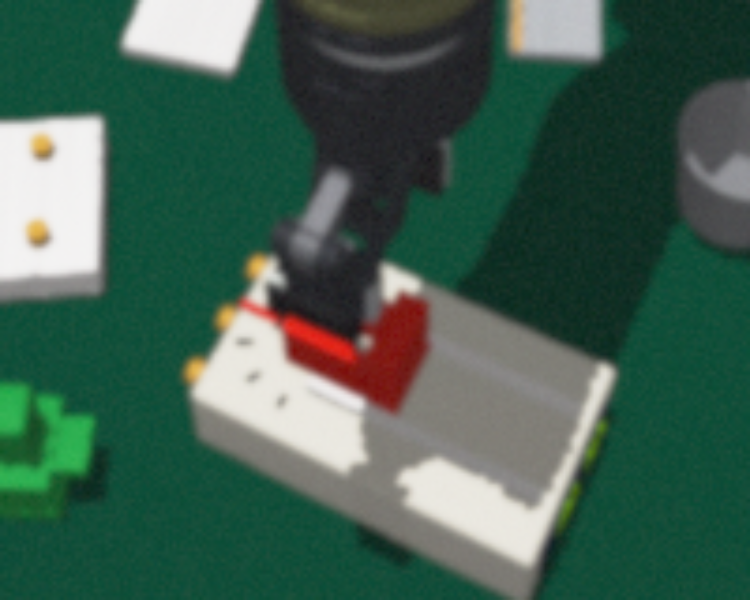

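move_arm --plan '[[[50, 0, 0, 0, 0, 0], [100, 0, -40, 0, 0, 0], [150, 0, -60, 0, 0, 0], [150, 0, -60, 0, 0, 0], [150, 0, -60, 0, 0, 0]]]' --jaw 1

```text
clock: 15.8
tcp_pos: [0.3421, 0.3919, 0.1988]
ee_rot: [0.128, 0.992, 0.001, -0.007]
force: [0.8, 0.2, 0.6]
opening: -0.002
```

```bash
python3 - <<'E'
from h import *
o=get_obs();print(o["tcp_pos"].round(4),o["opening"],o["force"].round(2))
for n in("side","top"):
    c=read_camera(n)
    P=cloud(c);z=P[...,2];x=P[...,0];y=P[...,1];I=c["image"].astype(int)
    red=(I[...,2]-I[...,1]>80)
    m=(abs(x-.524)<.04)&(abs(y-.343)<.04)&(abs(z-.092)<.005)&~red;print(n,cv2.minAreaRect((P[m][:,:2]*1000).astype(np.float32)),m.sum())
    m=red&(abs(z-.101)<.006)&(x<.56)&(x>.38)&(y>.3)
    if m.sum()>3: print(cv2.minAreaRect((P[m][:,:2]*1000).astype(np.float32)),m.sum())
    print([(d["pixel"],d["p"]) for d in spot_point(n,"lock_tab")][:2])
E
```

```text
[0.3421 0.3919 0.1988] -0.001890791109007512 [0.75 0.17 0.57]
side ((520.2830200195312, 340.33056640625), (21.070222854614258, 51.525814056396484), 78.35377502441406) 194
((494.92071533203125, 356.9660949707031), (46.17930603027344, 34.92661666870117), 4.028587341308594) 211
[([329.3, 388.0], 0.72), ([271.0, 303.8], 0.65)]
top ((518.3365478515625, 339.3403015136719), (34.161407470703125, 58.677589416503906), 69.35132598876953) 157
((484.9325256347656, 352.38330078125), (35.638484954833984, 15.404638290405273), 76.13703155517578) 144
[([144.4, 278.1], 0.67), ([312.8, 235.9], 0.49)]
```

```bash
python3 - <<'E'
from h import *
print(tool([.4455,.3647,.046],np.radians(74.8)))
E
```

```text
(array([-104.3,    3.2,  149.2]), array([-0.004, -0.014, -0.   ]))
```

move_arm --plan '[[[-50, 3, 20, 0, -0.01, 0], [-104, 3, 60, 0, -0.01, 0], [-104, 3, 110, 0, -0.01, 0], [-104, 3, 149, 0, -0.01, 0], [-104, 3, 149, 0, -0.01, 0], [-104, 3, 149, 0, -0.01, 0]]]'

```text
clock: 16.6
tcp_pos: [0.4448, 0.3634, 0.045]
ee_rot: [0.133, 0.991, -0.003, -0.003]
force: [0.0, -0.4, 0.8]
opening: 0.001
```

move_arm --plan '[[[-6, 0, 0, 0, 0, 0], [-12, 0, 0, 0, 0, 0], [-18, 0, 0, 0, 0, 0], [-22, 0, 0, 0, 0, 0], [-26, 0, 0, 0, 0, 0], [-28, 0, 0, 0, 0, 0], [-28, 0, 0, 0, 0, 0]]]'

```text
clock: 17.3
tcp_pos: [0.4665, 0.3581, 0.0461]
ee_rot: [0.131, 0.991, -0.002, -0.007]
force: [-10.7, 0.9, 8.1]
opening: -0.001
```

```bash
python3 - <<'E'
from h import *
o=get_obs();print(o["tcp_pos"].round(4),o["opening"],o["force"].round(2))
E
```

```text
[0.4665 0.3581 0.0461] -0.0011679679991629171 [-10.71   0.88   8.1 ]
```

move_arm --plan '[[[-6, 0, 0, 0, 0, 0], [-12, 0, 0, 0, 0, 0], [-14, 0, 0, 0, 0, 0], [-14, 0, 0, 0, 0, 0]]]'

```text
clock: 17.7
tcp_pos: [0.466, 0.3582, 0.0465]
ee_rot: [0.127, 0.992, -0.002, -0.017]
force: [-25.4, 1.6, 9.7]
opening: 0.004
```

move_arm --plan '[[[15, 0, 0, 0, 0, 0], [30, 0, 0, 0, 0, 0], [30, 0, -50, 0, 0, 0], [70, 0, -100, 0, 0, 0], [110, 0, -150, 0, 0, 0], [110, 0, -150, 0, 0, 0]]]' --jaw -0.2

```text
clock: 18.3
tcp_pos: [0.3625, 0.3883, 0.2038]
ee_rot: [0.125, 0.992, 0.0, -0.016]
force: [-0.1, 0.3, 0.1]
opening: 0.599
```

```bash
python3 - <<'E'
from h import *
o=get_obs();print(o["tcp_pos"].round(4),o["joints"].round(2),o["force"].round(2))
c=read_camera("top")
P=cloud(c);z=P[...,2];x=P[...,0];y=P[...,1];I=c["image"].astype(int)
red=(I[...,2]-I[...,1]>80)
m=red&(abs(z-.101)<.006)&(x<.56)&(x>.38)&(y>.3);print(cv2.minAreaRect((P[m][:,:2]*1000).astype(np.float32)),m.sum())
cv2.imwrite("pics/k5.png",cv2.resize(c["image"][230:340,105:205],(500,550),interpolation=2))
E
```

```text
[0.3625 0.3883 0.2038] [-0.36  0.7  -0.91  1.81  0.63  0.97 -0.21] [-0.11  0.27  0.13]
((485.2219543457031, 353.03240966796875), (35.55223083496094, 15.804556846618652), 75.18810272216797) 145
```

View pics/k5.png

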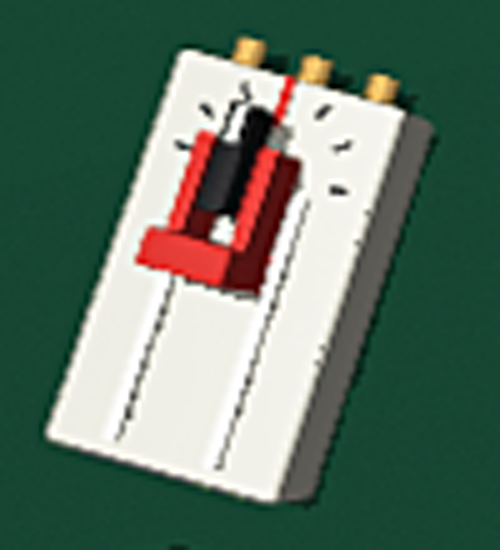

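The lock is at a hard stop: 25 N gave no further motion. Measured travel is about 57 mm, and the crop shows the prongs astride the bar, which lines up with the red mark. Next I calibrate the fingertip height by touching the rail's floor plate.

```bash
python3 - <<'E'
from h import *
a=np.radians(-2.9)
print(tool([.62,.20,.2],np.radians(74.8)))
print(tool([.6405,.141,.12],a))
E
```

```text
(array([-298.3, -121.5,   -2.8]), array([-0.   , -0.031,  0.018]))
(array([-335.1, -173.7,   76. ]), array([-0.021, -0.026,  1.374]))
```

move_arm --plan '[[[-40, -20, 0, 0, 0, 0.14], [-80, -41, 0, 0, 0, 0.28], [-120, -62, 0, 0, 0, 0.42], [-160, -83, 0, 0, 0, 0.56], [-200, -104, 0, 0, 0, 0.7], [-245, -127, 0, 0, 0, 0.84], [-290, -150, 0, 0, 0, 0.98], [-335, -174, 0, 0, 0, 1.12]]]' --jaw 1

```text
clock: 19.15
tcp_pos: [0.6427, 0.1395, 0.1963]
ee_rot: [0.634, 0.773, -0.006, -0.014]
force: [0.3, 0.2, 0.4]
opening: 0.002
```

```bash
python3 - <<'E'
from h import *
o=get_obs();print(o["tcp_pos"].round(4),o["joints"].round(2))
print(tool([.6405,.146,.06],np.radians(-2.9)))
E
```

```text
[0.6427 0.1395 0.1963] [ 0.02  0.81 -0.6   1.42  0.46  1.09 -0.46]
(array([  5. ,   2.9, 136.4]), array([-0.029, -0.01 ,  0.249]))
```

move_arm --plan '[[[5, 3, 40, -0.02, -0.01, 0.14], [5, 3, 80, -0.029, -0.01, 0.249], [5, 3, 120, -0.029, -0.01, 0.249], [5, 3, 160, -0.029, -0.01, 0.249], [5, 3, 176, -0.029, -0.01, 0.249], [5, 3, 176, -0.029, -0.01, 0.249], [5, 3, 176, -0.029, -0.01, 0.249]]]'

```text
clock: 19.85
tcp_pos: [0.6407, 0.1469, 0.0219]
ee_rot: [0.725, 0.689, 0.001, 0.0]
force: [0.4, 1.0, 1.3]
opening: 0.002
```

move_arm --plan '[[[0, 0, 4, 0, 0, 0], [0, 0, 7, 0, 0, 0], [0, 0, 10, 0, 0, 0], [0, 0, 13, 0, 0, 0]]]'

```text
clock: 20.25
tcp_pos: [0.641, 0.1469, 0.0092]
ee_rot: [0.725, 0.689, 0.001, 0.001]
force: [0.5, -0.2, -0.8]
opening: -0.001
```

```bash
python3 - <<'E'
from h import *
o=get_obs();print(o["tcp_pos"].round(4),o["joints"].round(2),o["force"],tool([.6405,.146,.06],np.radians(-2.9)))
E
```

```text
[0.641  0.1469 0.0092] [-0.08  1.   -0.41  1.57  0.57  0.68 -0.82] [ 0.45859305 -0.19361239 -0.83949485] (array([ -0.8,  -0.4, -50.8]), array([ 0.003, -0.001, -0.001]))
```

move_arm --plan '[[[0, 0, 3, 0, 0, 0], [0, 0, 6, 0, 0, 0], [0, 0, 9, 0, 0, 0]]]'

```text
clock: 20.55
tcp_pos: [0.641, 0.1468, -0.0001]
ee_rot: [0.725, 0.689, 0.001, 0.0]
force: [0.0, 0.4, -0.3]
opening: 0.006
```

move_arm --plan '[[[0, 0, 3, 0, 0, 0], [0, 0, 6, 0, 0, 0]]]'

```text
clock: 20.75
tcp_pos: [0.6409, 0.1469, -0.0065]
ee_rot: [0.725, 0.689, 0.001, 0.0]
force: [-0.5, -0.6, -0.2]
opening: -0.005
```

move_arm --plan '[[[0, 0, 3, 0, 0, 0], [0, 0, 6, 0, 0, 0]]]'

```text
clock: 20.95
tcp_pos: [0.6409, 0.1468, -0.0128]
ee_rot: [0.725, 0.689, 0.001, 0.0]
force: [0.2, 0.3, 0.1]
opening: 0.003
```

move_arm --plan '[[[0, 0, 2, 0, 0, 0], [0, 0, 4, 0, 0, 0]]]'

```text
clock: 21.15
tcp_pos: [0.6408, 0.1469, -0.0171]
ee_rot: [0.725, 0.689, 0.001, 0.0]
force: [-0.7, 0.4, -0.4]
opening: 0.002
```

move_arm --plan '[[[0, 0, 2, 0, 0, 0], [0, 0, 4, 0, 0, 0]]]'

```text
clock: 21.35
tcp_pos: [0.6409, 0.1469, -0.0212]
ee_rot: [0.725, 0.689, 0.001, 0.0]
force: [0.7, -0.2, -0.1]
opening: -0.004
```

move_arm --plan '[[[0, 0, 1, 0, 0, 0], [0, 0, 3, 0, 0, 0]]]'

```text
clock: 21.55
tcp_pos: [0.6409, 0.1468, -0.022]
ee_rot: [0.725, 0.689, 0.001, 0.001]
force: [-7.4, -3.4, 28.5]
opening: -0.0
```

move_arm --plan '[[[0, 0, 1, 0, 0, 0], [0, 0, 3, 0, 0, 0]]]'

```text
clock: 21.75
tcp_pos: [0.6411, 0.1468, -0.0221]
ee_rot: [0.725, 0.689, 0.001, 0.001]
force: [-8.6, -4.4, 34.4]
opening: -0.001
```

```bash
python3 - <<'E'
from h import *
o=get_obs();print(o["tcp_pos"].round(4),o["force"])
c=read_camera("side");cv2.imwrite("pics/r1.png",cv2.resize(c["image"][150:350,190:410],(660,600)))
E
```

```text
[ 0.6411  0.1468 -0.0221] [-8.62102009 -4.42406667 34.40505596]
```

View pics/r1.png

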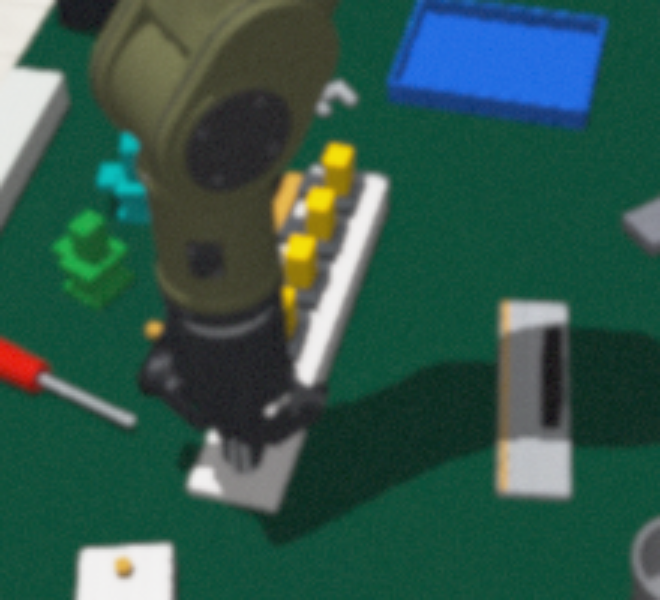

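The plate stopped the tip at a reading of -0.0215, with the real height 0.008, so the real tip is about 30 mm above the reading. I'll use that offset from here on. Lifting and going to the first dog.

move_arm --plan '[[[0, 0, -50, 0, 0, 0], [0, 0, -100, 0, 0, 0], [0, 0, -130, 0, 0, 0], [-49, -1, -130, 0, 0, 0], [-97, -1, -130, 0, 0, 0], [-97, -1, -130, 0, 0, 0], [-97, -1, -130, 0, 0, 0]]]' --jaw 0.1

```text
clock: 22.5
tcp_pos: [0.6347, 0.0476, 0.1079]
ee_rot: [0.727, 0.687, 0.0, 0.002]
force: [0.6, -0.1, -0.4]
opening: 0.447
```

```bash
python3 - <<'E'
from h import *
o=get_obs();print(o["tcp_pos"].round(4),o["joints"].round(2),tool([.6352,.0497,.022],np.radians(-2.9)))
E
```

```text
[0.6347 0.0476 0.1079] [ 0.11  0.85 -0.49  1.6   0.51  0.81 -0.65] (array([ 2.2,  0.1, 85.9]), array([ 0.003,  0.002, -0.005]))
```

move_arm --plan '[[[2, 0, 40, 0, 0, 0], [2, 0, 75, 0, 0, 0], [2, 0, 86, 0, 0, 0], [2, 0, 86, 0, 0, 0]]]'

```text
clock: 22.9
tcp_pos: [0.6336, 0.0509, 0.0203]
ee_rot: [0.726, 0.688, -0.001, 0.0]
force: [0.7, 0.1, 0.6]
opening: 0.45
```

move_arm --plan '[[[0, 0, 0, 0, 0, 0], [0, 0, 0, 0, 0, 0], [0, 0, 0, 0, 0, 0], [0, 0, 0, 0, 0, 0], [0, 0, -2, 0, 0, 0], [0, 0, -2.5, 0, 0, 0]]]' --jaw 1 --grip_force 60

```text
clock: 23.5
tcp_pos: [0.6344, 0.0509, 0.0233]
ee_rot: [0.726, 0.688, -0.0, 0.001]
force: [1.9, 0.8, -3.1]
opening: 0.223
```

```bash
python3 - <<'E'
from h import *
o=get_obs();print(o["tcp_pos"].round(4),o["opening"],o["force"].round(2),o["moment"].round(2));
ya=np.array([np.sin(np.radians(2.9)),np.cos(np.radians(2.9))]);org=np.array([.6342,.0164])
d=o["tcp_pos"][:2]-org; print("rail frame",d@ya,d@[ya[1],-ya[0]])
E
```

```text
[0.6344 0.0509 0.0233] 0.2230880852077805 [ 1.94  0.75 -3.08] [ 0.03 -0.55  0.05]
rail frame 0.03443988541438463 -0.0015281724035688048
```

move_arm --plan '[[[12, 0, 0, 0, 0, 0], [24, 0, 0, 0, 0, 0], [36, 0, 0, 0, 0, 0], [48, 0, 0, 0, 0, 0], [60, 0, 0, 0, 0, 0], [72, 0, 0, 0, 0, 0], [84, 0, 0, 0, 0, 0], [97, 0, 0, 0, 0, 0]]]'

```text
clock: 24.3
tcp_pos: [0.639, 0.149, 0.023]
ee_rot: [0.726, 0.688, -0.0, 0.0]
force: [-0.5, 0.4, -1.9]
opening: 0.223
```

```bash
cat >> h.py <<'E'
ya=np.array([np.sin(np.radians(2.9)),np.cos(np.radians(2.9))]);xa=np.array([ya[1],-ya[0]]);org=np.array([.6342,.0164])
def railf(p): d=np.array(p[:2])-org; return (np.array([d@xa,d@ya])*1000).round(1)
tyaw=np.radians(-2.1);torg=np.array([.5285,-.3435])
def trayp(x,y): c,s=np.cos(tyaw),np.sin(tyaw); return torg+np.array([c*x-s*y,s*x+c*y])/1000
def st():
    o=get_obs();print(o["tcp_pos"].round(4),"open",round(float(o["opening"]),3),"F",o["force"].round(1),"t",o["clock"],"rail",railf(o["tcp_pos"]),"j",o["joints"].round(2))
E
python3 - <<'E'
from h import *
st()
E
```

```text
[0.639 0.149 0.023] open 0.223 F [-0.5  0.4 -1.9] t 24.3 rail [ -1.9 132.7] j [-0.08  0.98 -0.42  1.57  0.55  0.7  -0.82]
```

move_arm --plan '[[[0, 0, -30, 0, 0, 0], [0, 0, -70, 0, 0, 0], [0, 0, -110, 0, 0, 0], [0, 0, -120, 0, 0, 0], [0, 0, -120, 0, 0, 0]]]'

```text
clock: 24.8
tcp_pos: [0.6399, 0.1504, 0.1448]
ee_rot: [0.726, 0.688, 0.001, 0.001]
force: [-0.2, -0.2, -3.0]
opening: 0.218
```

```bash
python3 - <<'E'
from h import *
st();p=trayp(28,-33);print(p,tool([*p,.14],tyaw))
E
```

```text
[0.6399 0.1504 0.1448] open 0.218 F [-0.2 -0.2 -3. ] t 24.8 rail [ -1.1 134.1] j [-0.04  0.83 -0.5   1.51  0.46  0.92 -0.74]
[ 0.55527195 -0.37750386] (array([-531.6,  -56.4,    4.3]), array([ 0.003, -0.001, -0.017]))
```

move_arm --plan '[[[-25, -3, 0, 0, 0, 0], [-65, -7, 0, 0, 0, 0], [-110, -12, 0, 0, 0, 0], [-155, -16, 0, 0, 0, 0], [-200, -21, 0, 0, 0, 0], [-245, -26, 0, 0, 0, 0], [-290, -31, 0, 0, 0, 0], [-335, -35, 0, 0, 0, 0]]]'

```text
clock: 25.6
tcp_pos: [0.5847, -0.1836, 0.142]
ee_rot: [0.726, 0.688, -0.0, -0.001]
force: [1.5, -0.6, -1.7]
opening: 0.221
```

```bash
python3 - <<'E'
from h import *
st();p=trayp(28,-33);print(p,tool([*p,.14],tyaw))
E
```

```text
[ 0.5847 -0.1836  0.142 ] open 0.221 F [ 1.5 -0.6 -1.7] t 25.6 rail [ -39.4 -202.2] j [ 0.53  0.79 -0.54  1.65  0.51  0.85 -0.28]
[ 0.55527195 -0.37750386] (array([-195.2,  -19.1,    1.8]), array([-0.002, -0.001, -0.016]))
```

move_arm --plan '[[[-45, -4, 0, 0, 0, 0], [-90, -9, 0, 0, 0, 0], [-135, -13, 0, 0, 0, 0], [-175, -17, 0, 0, 0, 0], [-195, -19, 0, 0, 0, -0.016], [-195, -19, 0, 0, 0, -0.016], [-195, -19, 0, 0, 0, -0.016]]]'

```text
clock: 26.3
tcp_pos: [0.5542, -0.3761, 0.1396]
ee_rot: [0.72, 0.694, -0.0, -0.003]
force: [0.0, 1.0, -1.8]
opening: 0.222
```

move_arm --plan '[[[0, 0, 40, 0, 0, 0], [0, 0, 80, 0, 0, 0], [0, 0, 105, 0, 0, 0], [0, 0, 115, 0, 0, 0], [0, 0, 117, 0, 0, 0], [0, 0, 117, 0, 0, 0]]]'

```text
clock: 26.9
tcp_pos: [0.5549, -0.3748, 0.0234]
ee_rot: [0.72, 0.694, 0.0, -0.003]
force: [0.4, 0.6, -1.8]
opening: 0.224
```

```bash
python3 - <<'E'
from h import *
st();p=trayp(28,-33);print(p,tool([*p,.018],tyaw))
E
```

```text
[ 0.5549 -0.3748  0.0234] open 0.224 F [ 0.4  0.6 -1.8] t 26.9 rail [ -59.5 -394.7] j [ 0.78  1.01 -0.5   1.52  0.61  0.77 -0.01]
[ 0.55527195 -0.37750386] (array([-2.8,  0.5,  5.4]), array([-0.003, -0.004,  0.   ]))
```

move_arm --plan '[[[-2, 0, 3, 0, 0, 0], [-2, 0, 5, 0, 0, 0], [-2, 0, 5, 0, 0, 0]]]'

```text
clock: 27.2
tcp_pos: [0.555, -0.3771, 0.019]
ee_rot: [0.72, 0.694, 0.001, -0.002]
force: [-0.4, -0.2, -2.6]
opening: 0.22
```

move_arm --plan '[[[0, 0, 2, 0, 0, 0], [0, 0, 2, 0, 0, 0]]]'

```text
clock: 27.4
tcp_pos: [0.5553, -0.3773, 0.0176]
ee_rot: [0.72, 0.694, 0.001, -0.002]
force: [0.3, 0.0, 0.7]
opening: 0.223
```

move_arm --plan '[[[0, 0, 0, 0, 0, 0], [0, 0, 0, 0, 0, 0], [0, 0, 0, 0, 0, 0], [0, 0, -30, 0, 0, 0], [0, 0, -75, 0, 0, 0], [0, 0, -100, 0, 0, 0], [0, 0, -100, 0, 0, 0]]]' --jaw 0.1

```text
clock: 28.1
tcp_pos: [0.5587, -0.3787, 0.1223]
ee_rot: [0.72, 0.694, 0.002, 0.002]
force: [0.0, -0.3, 0.2]
opening: 0.449
```

```bash
python3 - <<'E'
from h import *
st();p=[.6322,-.0037];print(tool([*p,.115],np.radians(-2.9)))
E
```

```text
[ 0.5587 -0.3787  0.1223] open 0.449 F [ 0.  -0.3  0.2] t 28.1 rail [ -55.4 -398.4] j [ 0.81  0.89 -0.56  1.47  0.54  0.93  0.06]
(array([377.5,  59.4,   7.7]), array([ 0.006, -0.   ,  0.013]))
```

move_arm --plan '[[[48, 8, 8, 0, 0, 0], [96, 15, 8, 0, 0, 0], [144, 23, 8, 0, 0, 0.013], [192, 30, 8, 0, 0, 0.013], [240, 38, 8, 0, 0, 0.013], [288, 45, 8, 0, 0, 0.013], [336, 53, 8, 0, 0, 0.013], [378, 59, 8, 0, 0, 0.013]]]'

```text
clock: 28.9
tcp_pos: [0.6316, -0.0001, 0.114]
ee_rot: [0.724, 0.69, 0.002, 0.002]
force: [0.5, -0.1, -0.3]
opening: 0.447
```

```bash
python3 - <<'E'
from h import *
c=read_camera("top");P=cloud(c);I=c["image"].astype(int)
yel=((I[...,2]>150)&(I[...,1]>110)&(I[...,0]<80)&(P[...,2]>.06)&(P[...,2]<.09)).astype(np.uint8)
k,L,S,C=cv2.connectedComponentsWithStats(yel)
for i in range(1,k):
    if S[i,4]>20: print(cv2.minAreaRect((P[L==i][:,:2]*1000).astype(np.float32)),P[L==i][:,2].mean())
st();p=[.6322,-.0037];print(tool([*p,.02],np.radians(-2.9)))
E
```

```text
[0.6327 0.0118 0.1149] open 0.452 F [3.3 7.1 1.1] t 28.95 rail [-1.2 -4.7] j [ 0.18  0.84 -0.5   1.62  0.51  0.81 -0.57]
(array([-16.5,  -0.7,  94.7]), array([ 0.008, -0.011,  0.012]))
```

move_arm --plan '[[[-16, -1, 0, 0, 0, 0.01], [-16, -1, 0, 0, 0, 0.01], [-16, -1, 0, 0, 0, 0.01], [-16, -1, 0, 0, 0, 0.01]]]'

```text
clock: 29.35
tcp_pos: [0.6309, -0.0063, 0.1144]
ee_rot: [0.725, 0.689, 0.006, -0.001]
force: [-0.3, -0.1, -0.6]
opening: 0.451
```

```bash
python3 - <<'E'
from h import *
st();p=[.6322,-.0037];print(tool([*p,.02],np.radians(-2.9)))
c=read_camera("top");P=cloud(c);I=c["image"].astype(int)
m=(P[...,1]<-.25)&(P[...,1]>-.45)&(P[...,0]>.43)&(P[...,0]<.63)&(P[...,2]>.03)
print(m.sum(),P[m].min(0),P[m].max(0)) if m.any() else 0
m&=(I[...,2]-I[...,0]>60);print(m.sum(), P[m].mean(0) if m.any() else 0,trayp(28,-33))
E
```

```text
[ 0.6309 -0.0063  0.1144] open 0.451 F [-0.3 -0.1 -0.6] t 29.35 rail [ -2.2 -22.8] j [ 0.21  0.84 -0.5   1.62  0.5   0.8  -0.55]
(array([ 1.7,  0.5, 94.4]), array([ 0.007, -0.01 , -0.   ]))
0 0 [ 0.55527195 -0.37750386]
```

```bash
python3 - <<'E'
from h import *
a=read_camera("top")["image"];b=read_camera("side")["image"]
cv2.imwrite("pics/d1.png",np.vstack([cv2.resize(a[100:400,100:600],(750,300)),cv2.resize(b[80:360,150:600],(750,300))]))
E
```

```text
(no output)
```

View pics/d1.png

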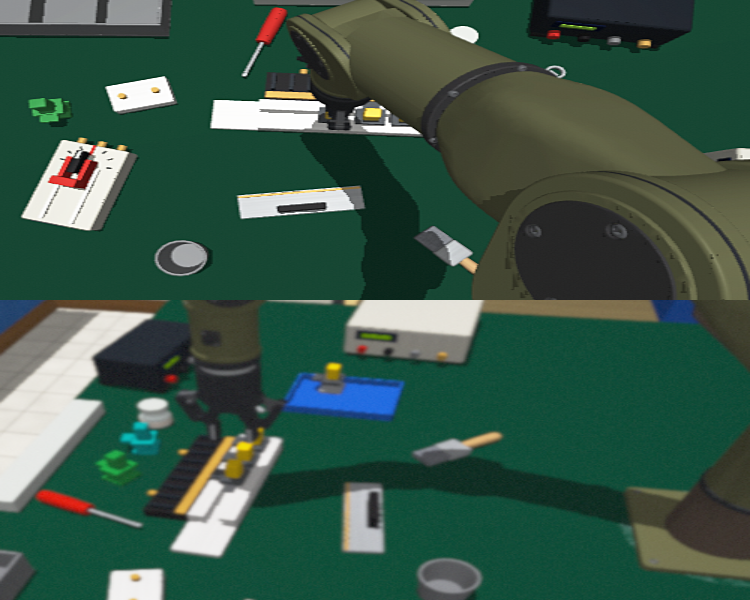

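The lower (side) half shows dog 1 standing upright in the tray at (333,378). The arm hides the tray from the top camera. On to dog 2.

move_arm --plan '[[[2, 0, 40, 0.007, -0.01, 0], [2, 0, 80, 0.007, -0.01, 0], [2, 0, 94, 0.007, -0.01, 0], [2, 0, 94, 0.007, -0.01, 0], [2, 0, 94, 0.007, -0.01, 0]]]'

```text
clock: 30.0
tcp_pos: [0.633, -0.002, 0.0219]
ee_rot: [0.725, 0.689, 0.001, 0.0]
force: [0.1, -0.8, 1.9]
opening: 0.451
```

move_arm --plan '[[[0, 0, 0, 0, 0, 0], [0, 0, 0, 0, 0, 0], [0, 0, 0, 0, 0, 0], [0, 0, 0, 0, 0, 0], [0, 0, -2, 0, 0, 0], [0, 0, -2.5, 0, 0, 0]]]' --jaw 1 --grip_force 60

```text
clock: 30.6
tcp_pos: [0.6329, -0.0022, 0.0248]
ee_rot: [0.725, 0.689, 0.001, 0.0]
force: [0.2, -0.1, -2.4]
opening: 0.225
```

```bash
python3 - <<'E'
from h import *
st()
o=get_obs();p=org+.131*ya+xa*-.0012;print(tool([*p,o["tcp_pos"][2]],np.radians(-2.9)))
E
```

```text
[ 0.6329 -0.0022  0.0248] open 0.225 F [ 0.2 -0.1 -2.4] t 30.6 rail [ -0.4 -18.6] j [ 0.16  0.96 -0.42  1.65  0.59  0.66 -0.63]
(array([149.6,  -0.7,   0.2]), array([ 0.002, -0.001,  0.001]))
```

Gripped and raised. I'll slide 150 mm at 12 mm per row, then lift.

move_arm --plan '[[[8, 0, 0, 0, 0, 0], [20, 0, 0, 0, 0, 0], [32, 0, 0, 0, 0, 0], [44, 0, 0, 0, 0, 0], [56, 0, 0, 0, 0, 0], [68, 0, 0, 0, 0, 0], [76, 0, 0, 0, 0, 0], [80, 0, 0, 0, 0, 0]]]'

```text
clock: 31.4
tcp_pos: [0.6368, 0.0794, 0.025]
ee_rot: [0.724, 0.69, 0.002, 0.0]
force: [0.6, 0.6, -1.6]
opening: 0.219
```

move_arm --plan '[[[8, 0, 0, 0, 0, 0], [20, 0, 0, 0, 0, 0], [32, 0, 0, 0, 0, 0], [44, 0, 0, 0, 0, 0], [56, 0, 0, 0, 0, 0], [66, 0, 0, 0, 0, 0], [69, 0, 0, 0, 0, 0], [69, 0, 0, 0, 0, 0]]]'

```text
clock: 32.2
tcp_pos: [0.6401, 0.1491, 0.0251]
ee_rot: [0.724, 0.69, 0.002, 0.0]
force: [-0.9, -0.3, -2.0]
opening: 0.219
```

```bash
python3 - <<'E'
from h import *
st()
E
```

```text
[0.6401 0.1491 0.0251] open 0.219 F [-0.9 -0.3 -2. ] t 32.2 rail [ -0.9 132.8] j [-0.08  0.98 -0.41  1.57  0.54  0.7  -0.8 ]
```

move_arm --plan '[[[0, 0, -30, 0, 0, 0], [0, 0, -70, 0, 0, 0], [0, 0, -110, 0, 0, 0], [0, 0, -120, 0, 0, 0], [0, 0, -120, 0, 0, 0], [0, 0, -120, 0, 0, 0]]]'

```text
clock: 32.8
tcp_pos: [0.6388, 0.1475, 0.1436]
ee_rot: [0.724, 0.69, 0.0, -0.0]
force: [-0.9, -0.6, -2.1]
opening: 0.221
```

```bash
python3 - <<'E'
from h import *
st()
print(tool([*trayp(-52,-33),.14],tyaw))
E
```

```text
[0.6388 0.1475 0.1436] open 0.221 F [-0.9 -0.6 -2.1] t 32.8 rail [ -2.1 131.2] j [-0.05  0.83 -0.49  1.51  0.45  0.91 -0.73]
(array([-529.4, -138. ,    3.5]), array([ 0.   , -0.   , -0.012]))
```

move_arm --plan '[[[-25, -6, 0, 0, 0, 0], [-65, -17, 0, 0, 0, 0], [-110, -29, 0, 0, 0, 0], [-155, -40, 0, 0, 0, 0], [-200, -52, 0, 0, 0, 0], [-245, -64, 0, 0, 0, 0], [-290, -76, 0, 0, 0, 0], [-335, -87, 0, 0, 0, 0]]]'

```text
clock: 33.6
tcp_pos: [0.5329, -0.1847, 0.1414]
ee_rot: [0.724, 0.69, -0.001, -0.002]
force: [0.8, -0.2, -1.3]
opening: 0.221
```

```bash
python3 - <<'E'
from h import *
st()
print(tool([*trayp(-52,-33),.14],tyaw))
E
```

```text
[ 0.5329 -0.1847  0.1414] open 0.221 F [ 0.8 -0.2 -1.3] t 33.6 rail [ -90.9 -205.9] j [ 0.56  0.73 -0.53  1.8   0.51  0.76 -0.29]
(array([-192.5,  -48.4,    1.5]), array([-0.004, -0.001, -0.012]))
```

move_arm --plan '[[[-45, -12, 0, 0, 0, 0], [-90, -24, 0, 0, 0, 0], [-135, -34, 0, 0, 0, 0], [-175, -44, 0, 0, 0, 0], [-193, -48, 0, 0, 0, -0.012], [-193, -48, 0, 0, 0, -0.012], [-193, -48, 0, 0, 0, -0.012], [-193, -48, 0, 0, 0, -0.012]]]'

```text
clock: 34.4
tcp_pos: [0.476, -0.3727, 0.1406]
ee_rot: [0.719, 0.695, -0.001, -0.003]
force: [-0.0, -0.2, -0.8]
opening: 0.218
```

move_arm --plan '[[[0, 0, 40, 0, 0, 0], [0, 0, 80, 0, 0, 0], [0, 0, 105, 0, 0, 0], [0, 0, 115, 0, 0, 0], [0, 0, 115, 0, 0, 0]]]'

```text
clock: 34.9
tcp_pos: [0.4753, -0.3705, 0.0245]
ee_rot: [0.718, 0.696, -0.001, -0.004]
force: [0.8, -0.1, -0.6]
opening: 0.222
```

```bash
python3 - <<'E'
from h import *
st()
print(tool([*trayp(-52,-33),.0185],tyaw))
E
```

```text
[ 0.4753 -0.3705  0.0245] open 0.222 F [ 0.8 -0.1 -0.6] t 34.9 rail [-139.1 -394.5] j [ 0.84  0.94 -0.46  1.74  0.65  0.63 -0.03]
(array([-4.1,  0.2,  6. ]), array([-0.007, -0.005,  0.005]))
```

move_arm --plan '[[[-4, 0, 3, -0.007, -0.005, 0], [-4, 0, 5, -0.007, -0.005, 0], [-4, 0, 5, -0.007, -0.005, 0]]]'

```text
clock: 35.2
tcp_pos: [0.4755, -0.375, 0.0203]
ee_rot: [0.718, 0.696, -0.0, 0.001]
force: [0.2, 0.4, -2.5]
opening: 0.219
```

move_arm --plan '[[[0, 0, 2, 0, 0, 0], [0, 0, 2, 0, 0, 0]]]'

```text
clock: 35.4
tcp_pos: [0.4757, -0.3752, 0.0201]
ee_rot: [0.718, 0.696, -0.0, 0.001]
force: [-1.7, 1.6, 7.2]
opening: 0.222
```

move_arm --plan '[[[0, 0, 0, 0, 0, 0], [0, 0, 0, 0, 0, 0], [0, 0, 0, 0, 0, 0], [0, 0, -30, 0, 0, 0], [0, 0, -75, 0, 0, 0], [0, 0, -100, 0, 0, 0], [0, 0, -100, 0, 0, 0], [0, 0, -100, 0, 0, 0]]]' --jaw 0.1

```text
clock: 36.2
tcp_pos: [0.4755, -0.3753, 0.1203]
ee_rot: [0.718, 0.696, -0.0, 0.002]
force: [-0.2, -1.0, -0.6]
opening: 0.451
```

```bash
python3 - <<'E'
from h import *
st();p=[.6298,-.0565];print(tool([*p,.115],np.radians(-2.9)))
E
```

```text
[ 0.4755 -0.3753  0.1203] open 0.451 F [-0.2 -1.  -0.6] t 36.2 rail [-138.6 -399.2] j [ 0.9   0.81 -0.55  1.69  0.56  0.8   0.05]
(array([323.6, 143.8,   4.7]), array([0.002, 0.003, 0.018]))
```

move_arm --plan '[[[45, 20, 5, 0, 0, 0], [90, 40, 5, 0, 0, 0], [135, 60, 5, 0, 0, 0], [180, 80, 5, 0, 0, 0.018], [225, 100, 5, 0, 0, 0.018], [270, 120, 5, 0, 0, 0.018], [310, 138, 5, 0, 0, 0.018], [324, 144, 5, 0, 0, 0.018]]]'

```text
clock: 37.0
tcp_pos: [0.6309, -0.0484, 0.1134]
ee_rot: [0.722, 0.692, 0.001, -0.0]
force: [-0.3, 0.7, -0.5]
opening: 0.449
```

move_arm --plan '[[[0, 0, 0, 0, 0, 0], [0, 0, 0, 0, 0, 0], [0, 0, 0, 0, 0, 0]]]'

```text
clock: 37.3
tcp_pos: [0.6296, -0.0515, 0.1124]
ee_rot: [0.723, 0.691, -0.0, -0.0]
force: [-0.4, -0.3, 1.4]
opening: 0.447
```

```bash
python3 - <<'E'
from h import *
st();p=[.6298,-.0565];print(tool([*p,.021],np.radians(-2.9)))
c=read_camera("side");P=cloud(c);I=c["image"].astype(int)
yel=((I[...,2]>130)&(I[...,1]>100)&(I[...,0]<80)&(P[...,2]>.06)&(P[...,2]<.09)&(P[...,0]>.4)&(P[...,0]<.68)).astype(np.uint8)
k,L,S,C=cv2.connectedComponentsWithStats(yel)
for i in range(1,k):
    if S[i,4]>15: print(np.round(cv2.minAreaRect((P[L==i][:,:2]*1000).astype(np.float32))[0],1),S[i,4],P[L==i][:,2].max())
E
```

```text
[ 0.6296 -0.0515  0.1124] open 0.447 F [-0.4 -0.3  1.4] t 37.3 rail [ -1.2 -68. ] j [ 0.27  0.84 -0.49  1.61  0.5   0.82 -0.48]
(array([-5. ,  0.6, 91.4]), array([-0.001, -0.   ,  0.005]))
[ 552.5 -379.1] 67 0.0786322012235312
[ 473.3 -373.6] 68 0.07886805958905774
[ 625.8 -107.9] 94 0.08351927366261858
[629.4 -56.4] 93 0.08263894035296504
```

move_arm --plan '[[[-5, 1, 40, 0, 0, 0], [-5, 1, 80, 0, 0, 0], [-5, 1, 91, 0, 0, 0], [-5, 1, 91, 0, 0, 0], [-5, 1, 91, 0, 0, 0]]]'

```text
clock: 37.85
tcp_pos: [0.6316, -0.0569, 0.0231]
ee_rot: [0.723, 0.69, 0.001, 0.0]
force: [-0.1, 0.0, 0.6]
opening: 0.451
```

move_arm --plan '[[[0, 0, 0, 0, 0, 0], [0, 0, 0, 0, 0, 0], [0, 0, 0, 0, 0, 0], [0, 0, 0, 0, 0, 0], [0, 0, -2, 0, 0, 0], [0, 0, -2.5, 0, 0, 0]]]' --jaw 1 --grip_force 60

```text
clock: 38.45
tcp_pos: [0.6315, -0.057, 0.026]
ee_rot: [0.723, 0.69, 0.001, 0.0]
force: [0.1, -0.2, -2.1]
opening: 0.224
```

```bash
python3 - <<'E'
from h import *
st()
o=get_obs();p=org+.131*ya+xa*-.0012;print(tool([*p,o["tcp_pos"][2]],np.radians(-2.9)))
E
```

```text
[ 0.6315 -0.057   0.026 ] open 0.224 F [ 0.1 -0.2 -2.1] t 38.45 rail [  1.  -73.4] j [ 0.25  0.96 -0.42  1.65  0.58  0.66 -0.53]
(array([ 2.045e+02, -1.400e+00,  1.000e-01]), array([ 0.002, -0.   ,  0.004]))
```

move_arm --plan '[[[8, 0, 0, 0, 0, 0], [22, 0, 0, 0, 0, 0], [38, 0, 0, 0, 0, 0], [54, 0, 0, 0, 0, 0], [70, 0, 0, 0, 0, 0], [86, -1, 0, 0, 0, 0], [98, -1, 0, 0, 0, 0], [104, -1, 0, 0, 0, 0]]]'

```text
clock: 39.25
tcp_pos: [0.6354, 0.0494, 0.0262]
ee_rot: [0.723, 0.691, 0.001, 0.0]
force: [0.5, -1.0, -3.1]
opening: 0.218
```

move_arm --plan '[[[12, 0, 0, 0, 0, 0], [28, 0, 0, 0, 0, 0], [44, 0, 0, 0, 0, 0], [60, 0, 0, 0, 0, 0], [76, 0, 0, 0, 0, 0], [90, 0, 0, 0, 0, 0], [98, 0, 0, 0, 0, 0], [100, 0, 0, 0, 0, 0]]]'

```text
clock: 40.05
tcp_pos: [0.6395, 0.1515, 0.0263]
ee_rot: [0.722, 0.692, 0.001, -0.0]
force: [-0.8, -0.2, -2.8]
opening: 0.22
```

```bash
python3 - <<'E'
from h import *
st()
E
```

```text
[0.6395 0.1515 0.0263] open 0.22 F [-0.8 -0.2 -2.8] t 40.05 rail [ -1.6 135.2] j [-0.09  0.98 -0.4   1.57  0.53  0.7  -0.79]
```

move_arm --plan '[[[0, 0, -30, 0, 0, 0], [0, 0, -70, 0, 0, 0], [0, 0, -110, 0, 0, 0], [0, 0, -120, 0, 0, 0], [0, 0, -120, 0, 0, 0], [0, 0, -120, 0, 0, 0]]]'

```text
clock: 40.65
tcp_pos: [0.638, 0.1498, 0.1445]
ee_rot: [0.722, 0.692, -0.0, -0.001]
force: [-0.3, 0.1, -3.1]
opening: 0.224
```

move_arm --plan '[[[-25, -3, 0, 0, 0, 0], [-65, -7, 0, 0, 0, 0], [-110, -12, 0, 0, 0, 0], [-155, -17, 0, 0, 0, 0], [-200, -22, 0, 0, 0, 0], [-245, -27, 0, 0, 0, 0], [-290, -32, 0, 0, 0, 0], [-320, -35, 0, 0, 0, 0]]]'

```text
clock: 41.45
tcp_pos: [0.5858, -0.1735, 0.1415]
ee_rot: [0.724, 0.69, -0.003, -0.002]
force: [0.9, -0.1, -2.5]
opening: 0.224
```

```bash
python3 - <<'E'
from h import *
st();print(tool([*trayp(28,33),.14],tyaw))
E
```

```text
[ 0.5858 -0.1735  0.1415] open 0.224 F [ 0.9 -0.1 -2.5] t 41.45 rail [ -38.7 -192.1] j [ 0.49  0.78 -0.51  1.65  0.49  0.84 -0.27]
(array([-139.2,  -21.5,    1.9]), array([-0.008,  0.002, -0.011]))
```

move_arm --plan '[[[-45, -7, 0, 0, 0, 0], [-90, -14, 0, -0.008, 0, 0], [-125, -20, 0, -0.008, 0, -0.01], [-139, -21, 0, -0.008, 0, -0.01], [-139, -21, 0, -0.008, 0, -0.01], [-139, -21, 0, -0.008, 0, -0.01]]]'

```text
clock: 42.05
tcp_pos: [0.558, -0.3091, 0.1404]
ee_rot: [0.72, 0.694, 0.0, -0.001]
force: [0.9, 1.6, -2.6]
opening: 0.224
```

move_arm --plan '[[[0, 0, 40, 0, 0, 0], [0, 0, 80, 0, 0, 0], [0, 0, 105, 0, 0, 0], [0, 0, 115, 0, 0, 0], [0, 0, 115, 0, 0, 0]]]'

```text
clock: 42.55
tcp_pos: [0.5579, -0.3061, 0.0243]
ee_rot: [0.719, 0.695, 0.0, -0.002]
force: [-0.0, 0.0, -2.2]
opening: 0.217
```

```bash
python3 - <<'E'
from h import *
st()
print(tool([*trayp(28,33),.0195],tyaw))
E
```

```text
[ 0.5579 -0.3061  0.0243] open 0.217 F [-0.   0.  -2.2] t 42.55 rail [ -59.9 -326. ] j [ 0.67  0.97 -0.45  1.63  0.6   0.69 -0.12]
(array([-5.4,  0. ,  4.8]), array([-0.003, -0.004,  0.003]))
```

move_arm --plan '[[[-5, 0, 2, 0, 0, 0], [-5, 0, 4, 0, 0, 0], [-5, 0, 4, 0, 0, 0]]]'

```text
clock: 42.85
tcp_pos: [0.5589, -0.3117, 0.0216]
ee_rot: [0.719, 0.695, 0.001, -0.001]
force: [1.4, 0.7, 0.0]
opening: 0.222
```

move_arm --plan '[[[0, 0, 2, 0, 0, 0], [0, 0, 2, 0, 0, 0]]]'

```text
clock: 43.05
tcp_pos: [0.559, -0.3117, 0.0215]
ee_rot: [0.719, 0.695, 0.001, -0.001]
force: [-2.4, 0.9, 7.2]
opening: 0.22
```

move_arm --plan '[[[0, 0, 0, 0, 0, 0], [0, 0, 0, 0, 0, 0], [0, 0, 0, 0, 0, 0], [0, 0, -30, 0, 0, 0], [0, 0, -75, 0, 0, 0], [0, 0, -100, 0, 0, 0], [0, 0, -100, 0, 0, 0], [0, 0, -100, 0, 0, 0]]]' --jaw 0.1

```text
clock: 43.85
tcp_pos: [0.5589, -0.3122, 0.1217]
ee_rot: [0.719, 0.695, 0.001, -0.0]
force: [-0.0, -0.5, -0.6]
opening: 0.452
```

```bash
python3 - <<'E'
from h import *
st();p=[.6272,-.109];print(tool([*p,.115],np.radians(-2.9)))
E
```

```text
[ 0.5589 -0.3122  0.1217] open 0.452 F [-0.  -0.5 -0.6] t 43.85 rail [ -58.5 -332. ] j [ 0.72  0.85 -0.53  1.58  0.52  0.86 -0.04]
(array([205.4,  61.3,   7. ]), array([ 0.   , -0.002,  0.016]))
```

move_arm --plan '[[[45, 13, 7, 0, 0, 0], [90, 27, 7, 0, 0, 0], [135, 40, 7, 0, 0, 0], [180, 54, 7, 0, 0, 0.016], [205, 61, 7, 0, 0, 0.016], [205, 61, 7, 0, 0, 0.016], [205, 61, 7, 0, 0, 0.016], [205, 61, 7, 0, 0, 0.016]]]'

```text
clock: 44.65
tcp_pos: [0.6256, -0.1116, 0.1137]
ee_rot: [0.725, 0.688, -0.001, -0.001]
force: [1.0, -0.5, -0.6]
opening: 0.451
```

```bash
python3 - <<'E'
from h import *
st();p=[.6275,-.1085];print(tool([*p,.021],np.radians(-2.9)))
c=read_camera("side");P=cloud(c);I=c["image"].astype(int)
yel=((I[...,2]>130)&(I[...,1]>100)&(I[...,0]<80)&(P[...,2]>.06)&(P[...,2]<.09)&(P[...,0]>.4)&(P[...,0]<.68)).astype(np.uint8)
k,L,S,C=cv2.connectedComponentsWithStats(yel)
for i in range(1,k):
    if S[i,4]>15: print(np.round(cv2.minAreaRect((P[L==i][:,:2]*1000).astype(np.float32))[0],1),S[i,4],P[L==i][:,2].max())
E
```

```text
[ 0.6256 -0.1116  0.1137] open 0.451 F [ 1.  -0.5 -0.6] t 44.65 rail [  -2.1 -128.2] j [ 0.36  0.84 -0.49  1.6   0.49  0.83 -0.38]
(array([ 3.2,  1.9, 92.7]), array([-0.002,  0.   , -0.002]))
[ 552.7 -377. ] 71 0.07861257557989809
[ 472.8 -374.5] 69 0.07856813842755317
[ 554.9 -310.8] 71 0.08001616101439057
[ 625.6 -104.7] 87 0.08294144511212598
```

move_arm --plan '[[[4, 2, 40, 0, 0, 0], [4, 2, 80, 0, 0, 0], [4, 2, 92, 0, 0, 0], [4, 2, 92, 0, 0, 0], [4, 2, 92, 0, 0, 0]]]'

```text
clock: 45.2
tcp_pos: [0.6288, -0.1084, 0.0232]
ee_rot: [0.726, 0.688, 0.0, 0.0]
force: [0.2, 0.1, -0.2]
opening: 0.446
```

move_arm --plan '[[[0, 0, 0, 0, 0, 0], [0, 0, 0, 0, 0, 0], [0, 0, 0, 0, 0, 0], [0, 0, 0, 0, 0, 0], [0, 0, -2, 0, 0, 0], [0, 0, -2.5, 0, 0, 0]]]' --jaw 1 --grip_force 60

```text
clock: 45.8
tcp_pos: [0.6288, -0.1085, 0.0261]
ee_rot: [0.726, 0.688, 0.0, 0.0]
force: [0.6, 0.3, -1.8]
opening: 0.222
```

```bash
python3 - <<'E'
from h import *
st()
o=get_obs();p=org+.131*ya+xa*-.0012;print(tool([*p,o["tcp_pos"][2]],np.radians(-2.9)))
E
```

```text
[ 0.6288 -0.1085  0.0261] open 0.222 F [ 0.6  0.3 -1.8] t 45.8 rail [   0.9 -125.1] j [ 0.32  0.96 -0.42  1.63  0.57  0.67 -0.45]
(array([256.,  -3.,  -0.]), array([ 0.   ,  0.   , -0.003]))
```

move_arm --plan '[[[8, 0, 0, 0, 0, 0], [22, 0, 0, 0, 0, 0], [38, 0, 0, 0, 0, 0], [54, -1, 0, 0, 0, 0], [70, -1, 0, 0, 0, 0], [86, -1, 0, 0, 0, 0], [95, -1, 0, 0, 0, 0], [95, -1, 0, 0, 0, 0]]]'

```text
clock: 46.6
tcp_pos: [0.6331, -0.0106, 0.0263]
ee_rot: [0.725, 0.689, 0.001, -0.0]
force: [-0.2, 0.2, -2.7]
opening: 0.219
```

move_arm --plan '[[[8, 0, 0, 0, 0, 0], [22, 0, 0, 0, 0, 0], [38, 0, 0, 0, 0, 0], [54, -1, 0, 0, 0, 0], [70, -1, 0, 0, 0, 0], [86, -1, 0, 0, 0, 0], [95, -1, 0, 0, 0, 0], [95, -1, 0, 0, 0, 0]]]'

```text
clock: 47.4
tcp_pos: [0.6372, 0.0875, 0.0267]
ee_rot: [0.724, 0.69, 0.002, -0.001]
force: [0.7, 0.3, -2.8]
opening: 0.22
```

```bash
python3 - <<'E'
from h import *
st()
o=get_obs();p=org+.131*ya+xa*-.0012;print(tool([*p,o["tcp_pos"][2]],np.radians(-2.9)))
E
```

```text
[0.6372 0.0875 0.0267] open 0.22 F [ 0.7  0.3 -2.8] t 47.4 rail [-0.6 71.1] j [ 0.    0.96 -0.39  1.62  0.52  0.66 -0.7 ]
(array([59.9, -0.5,  0.2]), array([ 0.002, -0.004,  0.003]))
```

move_arm --plan '[[[12, 0, 0, 0, 0, 0], [26, 0, 0, 0, 0, 0], [40, 0, 0, 0, 0, 0], [54, 0, 0, 0, 0, 0], [61, 0, 0, 0, 0, 0], [61, 0, 0, 0, 0, 0], [61, 0, 0, 0, 0, 0]]]'

```text
clock: 48.1
tcp_pos: [0.64, 0.1478, 0.0268]
ee_rot: [0.724, 0.69, 0.001, -0.0]
force: [-0.8, -0.1, -2.7]
opening: 0.22
```

move_arm --plan '[[[0, 0, -30, 0, 0, 0], [0, 0, -70, 0, 0, 0], [0, 0, -110, 0, 0, 0], [0, 0, -120, 0, 0, 0], [0, 0, -120, 0, 0, 0], [0, 0, -120, 0, 0, 0]]]'

```text
clock: 48.7
tcp_pos: [0.6388, 0.146, 0.1453]
ee_rot: [0.724, 0.69, -0.0, -0.001]
force: [-0.1, 0.6, -2.0]
opening: 0.22
```

move_arm --plan '[[[-25, -6, 0, 0, 0, 0], [-65, -17, 0, 0, 0, 0], [-110, -29, 0, 0, 0, 0], [-155, -41, 0, 0, 0, 0], [-200, -54, 0, 0, 0, 0], [-245, -66, 0, 0, 0, 0], [-290, -78, 0, 0, 0, 0], [-320, -86, 0, 0, 0, 0]]]'

```text
clock: 49.5
tcp_pos: [0.5334, -0.1741, 0.1427]
ee_rot: [0.726, 0.688, -0.003, -0.002]
force: [-0.7, -0.1, -1.9]
opening: 0.216
```

```bash
python3 - <<'E'
from h import *
st();print(tool([*trayp(-52,33),.14],tyaw))
E
```

```text
[ 0.5334 -0.1741  0.1427] open 0.216 F [-0.7 -0.1 -1.9] t 49.5 rail [ -91.1 -195.3] j [ 0.52  0.72 -0.49  1.8   0.48  0.75 -0.29]
(array([-137.3,  -48.4,    3.2]), array([-0.008,  0.001, -0.017]))
```

move_arm --plan '[[[-45, -16, 0, 0, 0, 0], [-90, -32, 0, -0.008, 0, -0.017], [-125, -44, 0, -0.008, 0, -0.017], [-138, -48, 0, -0.008, 0, -0.017], [-138, -48, 0, -0.008, 0, -0.017], [-138, -48, 0, -0.008, 0, -0.017]]]'

```text
clock: 50.1
tcp_pos: [0.4782, -0.3075, 0.1421]
ee_rot: [0.719, 0.695, 0.0, -0.001]
force: [1.1, 0.6, -2.3]
opening: 0.223
```

move_arm --plan '[[[0, 0, 40, 0, 0, 0], [0, 0, 80, 0, 0, 0], [0, 0, 105, 0, 0, 0], [0, 0, 113, 0, 0, 0], [0, 0, 113, 0, 0, 0]]]'

```text
clock: 50.6
tcp_pos: [0.4786, -0.3049, 0.0283]
ee_rot: [0.718, 0.696, 0.001, -0.002]
force: [-0.3, 0.1, -1.1]
opening: 0.22
```

```bash
python3 - <<'E'
from h import *
st()
print(tool([*trayp(-52,33),.021],tyaw))
E
```

```text
[ 0.4786 -0.3049  0.0283] open 0.22 F [-0.3  0.1 -1.1] t 50.6 rail [-139.2 -328.7] j [ 0.72  0.9  -0.4   1.85  0.64  0.53 -0.15]
(array([-3.8, -0.7,  7.3]), array([-0.002, -0.003,  0.005]))
```

move_arm --plan '[[[-4, -1, 3, 0, 0, 0.005], [-4, -1, 6, 0, 0, 0.005], [-4, -1, 6, 0, 0, 0.005]]]'

```text
clock: 50.9
tcp_pos: [0.4779, -0.3092, 0.023]
ee_rot: [0.72, 0.694, 0.001, -0.001]
force: [-0.5, -0.2, -2.4]
opening: 0.218
```

move_arm --plan '[[[0, 0, 2, 0, 0, 0], [0, 0, 2, 0, 0, 0]]]'

```text
clock: 51.1
tcp_pos: [0.4783, -0.3095, 0.0216]
ee_rot: [0.72, 0.694, 0.001, -0.001]
force: [0.8, -1.2, 0.5]
opening: 0.223
```

move_arm --plan '[[[0, 0, 0, 0, 0, 0], [0, 0, 0, 0, 0, 0], [0, 0, 0, 0, 0, 0], [0, 0, -30, 0, 0, 0], [0, 0, -75, 0, 0, 0], [0, 0, -120, 0, 0, 0], [40, 0, -150, 0, 0, 0], [80, 0, -150, 0, 0, 0]]]' --jaw 0.1

```text
clock: 51.9
tcp_pos: [0.4844, -0.2307, 0.1759]
ee_rot: [0.722, 0.692, 0.003, 0.004]
force: [1.4, 0.9, -0.5]
opening: 0.448
```

```bash
python3 - <<'E'
from h import *
st()
c=read_camera("side");P=cloud(c);I=c["image"].astype(int);z,x,y=P[...,2],P[...,0],P[...,1]
yel=((I[...,2]>130)&(I[...,1]>100)&(I[...,0]<80)&(z>.06)&(z<.09)&(x>.4)&(x<.68)).astype(np.uint8)
k,L,S,C=cv2.connectedComponentsWithStats(yel)
for i in range(1,k):
    if S[i,4]>15: print(np.round(cv2.minAreaRect((P[L==i][:,:2]*1000).astype(np.float32))[0],1),S[i,4],P[L==i][:,2].max())
for n in("side","top"):
    c=read_camera(n);P=cloud(c);I=c["image"].astype(int);z,x,y=P[...,2],P[...,0],P[...,1]
    reg=(x>.33)&(x<.52)&(y>-.08)&(y<.2)
    m=reg&(z>.002)&(z<.012)&(I[...,2]>90)
    k,L,S,C=cv2.connectedComponentsWithStats(m.astype(np.uint8));i=1+S[1:,4].argmax();q=L==i
    print(n,"plate",cv2.minAreaRect((P[q][:,:2]*1000).astype(np.float32)))
    m=reg&(z>.039)&(z<.05)&(I.max(-1)<90)
    k,L,S,C=cv2.connectedComponentsWithStats(m.astype(np.uint8));i=1+S[1:,4].argmax();q=L==i
    print(n,"grip",cv2.minAreaRect((P[q][:,:2]*1000).astype(np.float32)),S[i,4])
b=c["image"]
c=read_camera("side")["image"]
cv2.imwrite("pics/d2.png",np.vstack([cv2.resize(b[100:400,100:600],(750,300)),cv2.resize(c[80:360,150:600],(750,300))]))
E
```

```text
[ 0.4844 -0.2307  0.1759] open 0.448 F [ 1.4  0.9 -0.5] t 51.9 rail [-137.1 -254.4] j [ 0.69  0.65 -0.55  1.86  0.47  0.76 -0.15]
[ 552.3 -377.5] 68 0.07965582882013178
[ 473.2 -373.4] 70 0.07984888638906962
[ 554.5 -308.5] 73 0.07969507071352355
[ 474.8 -307.7] 78 0.07830427323979838
side plate ((482.572265625, 77.37483215332031), (53.6338996887207, 187.37054443359375), 6.206820964813232)
side grip ((469.9117736816406, 80.61940002441406), (10.798495292663574, 64.7891845703125), 7.8578362464904785) 125
top plate ((484.2684020996094, 77.19548034667969), (51.69426345825195, 181.12042236328125), 6.181613922119141)
top grip ((471.5360412597656, 76.22383117675781), (12.474181175231934, 65.99199676513672), 6.315084457397461) 191
```

View pics/d2.png

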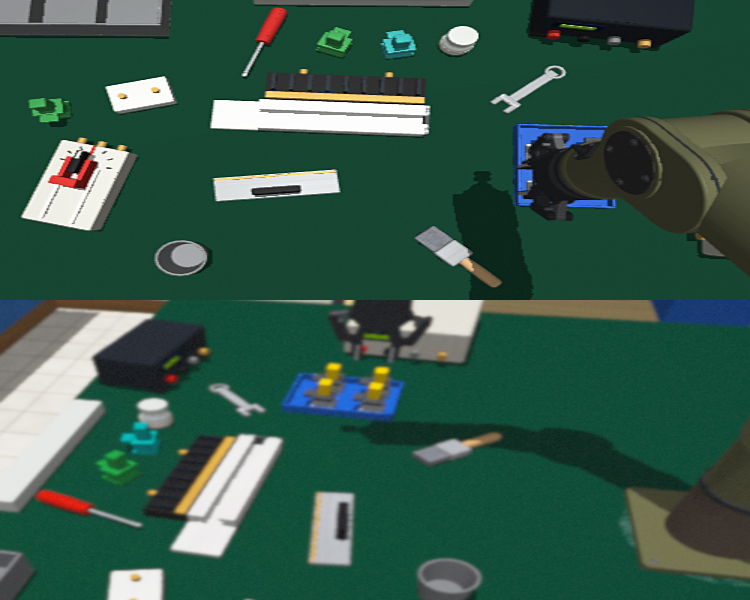

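All four dogs stand in the tray, with tops at about 0.079 m in the lower half around (350,385). The straightedge now lies at about (0.484, 0.077), yaw +6.2°, with its brass working edge facing the rail.

```bash
python3 - <<'E'
from h import *
print(tool([.4712,.0768,.10],np.radians(6.2)))
E
```

```text
(array([305.1, -20.8,  72.7]), array([ 0.001, -0.002, -0.143]))
```

move_arm --plan '[[[45, -3, 10, 0, 0, -0.03], [90, -6, 20, 0, 0, -0.06], [135, -9, 35, 0, 0, -0.09], [180, -12, 50, 0, 0, -0.12], [225, -15, 60, 0, 0, -0.143], [270, -18, 70, 0, 0, -0.143], [300, -21, 73, 0, 0, -0.143], [305, -21, 73, 0, 0, -0.143]]]' --jaw 0.3

```text
clock: 52.9
tcp_pos: [0.471, 0.0808, 0.0989]
ee_rot: [0.666, 0.746, 0.002, -0.001]
force: [0.3, 0.9, -0.5]
opening: 0.351
```

move_arm --plan '[[[0, 0, 0, 0, 0, 0], [0, 0, 0, 0, 0, 0], [0, 0, 0, 0, 0, 0]]]'

```text
clock: 53.2
tcp_pos: [0.4713, 0.0786, 0.0988]
ee_rot: [0.667, 0.745, 0.001, -0.001]
force: [0.3, -0.2, -0.8]
opening: 0.348
```

```bash
python3 - <<'E'
from h import *
st()
c=read_camera("side");P=cloud(c);I=c["image"].astype(int);z,x,y=P[...,2],P[...,0],P[...,1]
reg=(x>.33)&(x<.52)&(y>-.08)&(y<.2)
m=reg&(z>.039)&(z<.05)&(I.max(-1)<90)
if m.sum()>20: print(cv2.minAreaRect((P[m][:,:2]*1000).astype(np.float32)),m.sum())
print(tool([.4712,.0768,-.015],np.radians(6.2)))
E
```

```text
[0.4713 0.0786 0.0988] open 0.348 F [ 0.3 -0.2 -0.8] t 53.2 rail [-165.9   53.9] j [-0.01  0.7  -0.4   2.09  0.59  0.46 -0.76]
((423.21221923828125, 126.15935516357422), (47.08966827392578, 183.93466186523438), 46.80046081542969) 168
(array([ -2.3,  -0.3, 113.8]), array([ 0.   , -0.003,  0.002]))
```

move_arm --plan '[[[-2, 0, 40, 0, 0, 0], [-2, 0, 80, 0, 0, 0], [-2, 0, 100, 0, 0, 0], [-2, 0, 110, 0, 0, 0], [-2, 0, 113, 0, 0, 0], [-2, 0, 113, 0, 0, 0]]]'

```text
clock: 53.85
tcp_pos: [0.4715, 0.0763, -0.0143]
ee_rot: [0.667, 0.745, 0.001, -0.001]
force: [0.3, 0.0, 0.7]
opening: 0.353
```

move_arm --plan '[[[0, 0, 0, 0, 0, 0], [0, 0, 0, 0, 0, 0], [0, 0, 0, 0, 0, 0], [0, 0, 0, 0, 0, 0], [0, 0, 0, 0, 0, 0]]]' --jaw 1 --grip_force 80

```text
clock: 54.35
tcp_pos: [0.4724, 0.076, -0.0135]
ee_rot: [0.668, 0.745, 0.002, -0.0]
force: [0.1, -1.1, 5.5]
opening: 0.15
```

```bash
python3 - <<'E'
from h import *
st();p=org+xa*-.077+ya*.02
print(tool([*p,.01],np.radians(-2.9)))
E
```

```text
[ 0.4724  0.076  -0.0135] open 0.15 F [ 0.1 -1.1  5.5] t 54.35 rail [-164.6   51.4] j [-0.18  0.91 -0.12  2.14  0.77  0.14 -0.91]
(array([-44.8,  81.5, -23.4]), array([ 0.002, -0.002,  0.159]))
```

move_arm --plan '[[[0, 0, -12, 0, 0, 0], [0, 0, -24, 0, 0, 0], [-12, 20, -24, 0, 0, 0.05], [-24, 42, -24, 0, 0, 0.1], [-36, 64, -24, 0, 0, 0.159], [-45, 81, -24, 0, 0, 0.159], [-45, 81, -24, 0, 0, 0.159], [-45, 81, -24, 0, 0, 0.159]]]'

```text
clock: 55.15
tcp_pos: [0.5567, 0.0399, 0.0102]
ee_rot: [0.725, 0.689, 0.001, -0.001]
force: [-0.6, 1.6, -2.6]
opening: 0.146
```

```bash
python3 - <<'E'
from h import *
st();p=org+xa*-.077+ya*.02
print(tool([*p,-.01],np.radians(-2.9)))
c=read_camera("side");P=cloud(c);I=c["image"].astype(int);z,x,y=P[...,2],P[...,0],P[...,1]
m=(x>.45)&(x<.62)&(y>-.12)&(y<.16)&(z>.022)&(z<.05)&(I[...,2]>90)
k,L,S,C=cv2.connectedComponentsWithStats(m.astype(np.uint8))
for i in range(1,k):
    if S[i,4]>100: q=P[L==i]; print(S[i,4],cv2.minAreaRect((q[:,:2]*1000).astype(np.float32)),q[:,2].min(),q[:,2].max())
cv2.imwrite("pics/s1.png",cv2.resize(c["image"][150:350,190:450],(780,600)))
E
```

```text
[0.5567 0.0399 0.0102] open 0.146 F [-0.6  1.6 -2.6] t 55.15 rail [-78.6  19.5] j [ 0.04  0.91 -0.33  1.89  0.64  0.44 -0.81]
(array([ 0.4,  1.6, 20.2]), array([-0.   , -0.003,  0.   ]))
349 ((610.24560546875, 48.04063415527344), (121.00161743164062, 20.00149154663086), 89.54987335205078) 0.022134659103496768 0.03589979951673283
759 ((567.3815307617188, 68.00418853759766), (127.80583953857422, 50.79134750366211), 86.91522979736328) 0.022501675319204884 0.049582033590755636
```

View pics/s1.png

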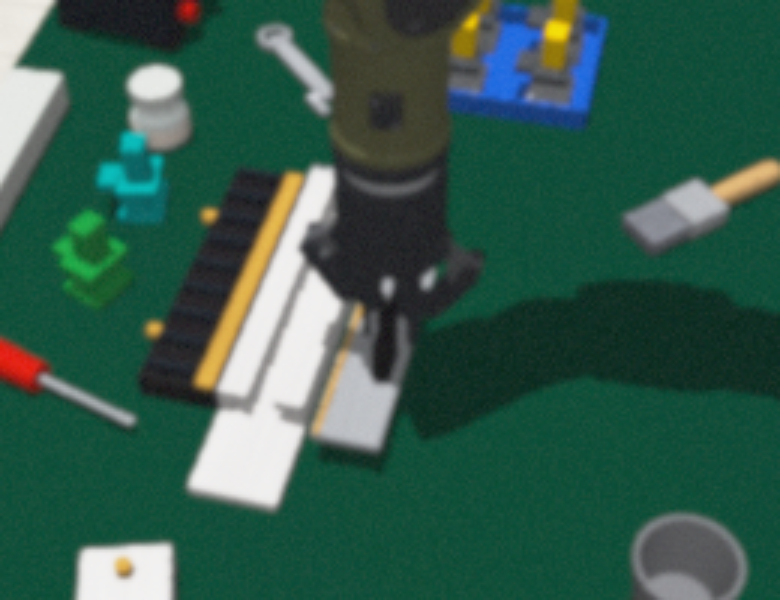

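The straightedge is held parallel (86.9°) with about 10 mm to the rail. I'll lower it to the bench and push toward the rail.

move_arm --plan '[[[0, 0, 8, 0, 0, 0], [0, 0, 16, 0, 0, 0], [0, 0, 20, 0, 0, 0], [0, 0, 22, 0, 0, 0], [0, 0, 22, 0, 0, 0]]]'

```text
clock: 55.7
tcp_pos: [0.5557, 0.0406, -0.0122]
ee_rot: [0.724, 0.69, 0.0, -0.001]
force: [0.5, -0.0, -2.0]
opening: 0.148
```

move_arm --plan '[[[0, 0, 1, 0, 0, 0], [0, 0, 2, 0, 0, 0]]]'

```text
clock: 55.9
tcp_pos: [0.5559, 0.0407, -0.0135]
ee_rot: [0.724, 0.69, 0.001, -0.001]
force: [-2.3, -1.1, 13.3]
opening: 0.147
```

```bash
python3 - <<'E'
from h import *
st();p=org+xa*-.069+ya*.02
print(tool([*p,-.013],np.radians(-2.9)))
E
```

```text
[ 0.5559  0.0407 -0.0135] open 0.147 F [-2.3 -1.1 13.3] t 55.9 rail [-79.4  20.3] j [ 0.02  0.95 -0.3   1.9   0.66  0.39 -0.83]
(array([-0.3, 10.4, -0.5]), array([-0.001, -0.002,  0.002]))
```

move_arm --plan '[[[0, 2, -1, 0, 0, 0], [0, 4, -1, 0, 0, 0], [0, 6, -1, 0, 0, 0], [0, 8, -1, 0, 0, 0], [0, 9, -1, 0, 0, 0], [0, 9, -1, 0, 0, 0]]]'

```text
clock: 56.5
tcp_pos: [0.5651, 0.0401, -0.0126]
ee_rot: [0.724, 0.689, 0.001, -0.001]
force: [-0.2, 0.6, -1.1]
opening: 0.153
```

move_arm --plan '[[[0, 1, 0, 0, 0, 0], [0, 2, 0, 0, 0, 0]]]'

```text
clock: 56.7
tcp_pos: [0.567, 0.04, -0.0126]
ee_rot: [0.724, 0.689, 0.0, -0.001]
force: [-0.3, -0.7, -2.1]
opening: 0.145
```

move_arm --plan '[[[0, 1, 0, 0, 0, 0], [0, 2, 0, 0, 0, 0]]]'

```text
clock: 56.9
tcp_pos: [0.568, 0.0401, -0.0128]
ee_rot: [0.724, 0.689, -0.0, -0.002]
force: [-2.1, 1.0, -0.6]
opening: 0.149
```

```bash
python3 - <<'E'
from h import *
st()
E
```

```text
[ 0.568   0.0401 -0.0128] open 0.149 F [-2.1  1.  -0.6] t 56.9 rail [-67.3  20.3] j [ 0.03  0.96 -0.32  1.86  0.65  0.43 -0.8 ]
```

move_arm --plan '[[[0, 1, 0, 0, 0, 0], [0, 2, 0, 0, 0, 0], [0, 3, 0, 0, 0, 0], [0, 3, 0, 0, 0, 0]]]'

```text
clock: 57.3
tcp_pos: [0.5679, 0.0399, -0.0131]
ee_rot: [0.724, 0.69, -0.003, -0.003]
force: [-7.4, 1.4, 2.2]
opening: 0.148
```

move_arm --plan '[[[0, 1, 0, 0, 0, 0], [0, 2, 0, 0, 0, 0], [0, 3, 0, 0, 0, 0], [0, 3, 0, 0, 0, 0]]]'

```text
clock: 57.7
tcp_pos: [0.5678, 0.0398, -0.013]
ee_rot: [0.724, 0.69, -0.005, -0.005]
force: [-8.6, 0.4, 6.2]
opening: 0.146
```

```bash
python3 - <<'E'
from h import *
st();print(get_obs()["moment"])
E
```

```text
[ 0.5678  0.0398 -0.013 ] open 0.146 F [-8.6  0.4  6.2] t 57.7 rail [-67.5  20.1] j [ 0.04  0.96 -0.33  1.84  0.64  0.46 -0.79]
[ 0.31944874  1.75420784 -0.19127974]
```

move_arm --plan '[[[0, 0, 0, 0, 0, 0], [0, 0, 0, 0, 0, 0]]]'

```text
clock: 57.9
tcp_pos: [0.5677, 0.0399, -0.0129]
ee_rot: [0.724, 0.69, -0.005, -0.005]
force: [-3.6, 1.1, 2.2]
opening: 0.147
```

move_arm --plan '[[[0, 0, 0, 0, 0, 0], [0, 0, 0, 0, 0, 0], [0, 0, 0, 0, 0, 0], [0, 0, -15, 0, 0, 0], [0, 0, -50, 0, 0, 0], [0, 0, -100, 0, 0, 0], [0, -20, -150, 0, 0, 0], [0, -40, -190, 0, 0, 0]]]' --jaw 0.3

```text
clock: 58.7
tcp_pos: [0.5309, 0.042, 0.1808]
ee_rot: [0.724, 0.689, -0.003, -0.004]
force: [1.0, -0.0, 0.5]
opening: 0.349
```

move_arm --plan '[[[-30, -20, 0, 0, 0, 0], [-80, -40, 0, 0, 0, 0], [-130, -60, 0, 0, 0, 0], [-180, -60, 0, 0, 0, 0], [-220, -60, 0, 0, 0, 0], [-220, -60, 0, 0, 0, 0]]]'

```text
clock: 59.3
tcp_pos: [0.4582, -0.1837, 0.1817]
ee_rot: [0.729, 0.685, -0.006, -0.002]
force: [-0.4, 0.5, 0.2]
opening: 0.348
```

```bash
python3 - <<'E'
from h import *
st()
for n in("side","top"):
    c=read_camera(n);P=cloud(c);I=c["image"].astype(int);z,x,y=P[...,2],P[...,0],P[...,1]
    m=(x>.5)&(x<.7)&(y>-.15)&(y<.2)&(z>.002)&(z<.0115)&(I[...,2]>90)
    rx=(P[...,0]-org[0])*xa[0]+(P[...,1]-org[1])*xa[1];ry=(P[...,0]-org[0])*ya[0]+(P[...,1]-org[1])*ya[1]
    s=m&(rx<-.03)&(rx>-.1)
    q=np.stack([rx[s],ry[s]],1)*1000;print(n,"plate railframe",cv2.minAreaRect(q.astype(np.float32)),s.sum(),np.median(z[s]))
    f=(ry>.1)&(ry<.17)&(z>.004)&(z<.012)&(abs(rx)<.05)&(I[...,2]>140);print(" floor x",np.percentile(rx[f],[1,99])*1000)
    w=(ry>-.1)&(ry<.08)&(abs(z-.031)<.004)&(abs(rx)<.05)&(I[...,2]>140)
    if w.any():print(" lips x",np.percentile(rx[w],[1,99])*1000)
    for nm in["edge_left","edge_right"]:
        print(nm,[(railf(ray(c,d["pixel"],.003)),round(d["p"],2)) for d in spot_point(n,nm)][:3])
    for nm in["brush","cup","filterbox","wrench"]:
        d=spot_point(n,nm); print(nm,d[0]["pixel"] if d else None,end=" ")
    yel=((I[...,2]>130)&(I[...,1]>100)&(I[...,0]<80)&(z>.06)&(z<.09)&(x>.4)&(x<.68)).astype(np.uint8)
    k,L,S,C=cv2.connectedComponentsWithStats(yel)
    print([np.round(P[L==i].mean(0),3).tolist() for i in range(1,k) if S[i,4]>15])
    red=(I[...,2]-I[...,1]>80)&(abs(z-.101)<.006)&(x<.56)&(x>.38)&(y>.3)
    print("lock",cv2.minAreaRect((P[red][:,:2]*1000).astype(np.float32)) if red.any() else None)
    cv2.imwrite(f"pics/e_{n}.png",c["image"])
a=cv2.imread("pics/e_top.png");b=cv2.imread("pics/e_side.png")
cv2.imwrite("pics/end.png",np.vstack([cv2.resize(a[100:400,100:600],(750,300)),cv2.resize(b[150:350,190:450],(750,300))]))
E
```

```text
[ 0.4582 -0.1837  0.1817] open 0.348 F [-0.4  0.5  0.2] t 59.3 rail [-165.7 -208.8] j [ 0.64  0.6  -0.56  1.96  0.47  0.73 -0.27]
side plate railframe ((-57.8634147644043, 3.91058349609375), (310.9324035644531, 53.70463180541992), 89.36739349365234) 1234 0.006321749747473682
 floor x [-45.80533953  30.3194346 ]
 lips x [-33.33702283  30.88548102]
edge_left [(array([-311.1,  168.6]), 0.38)]
edge_right [(array([-31.9, -61.9]), 0.74)]
brush [423.5, 220.6] cup [415.9, 352.2] filterbox [232.2, 359.3] wrench [288.4, 172.3] [[0.552, -0.374, 0.072], [0.473, -0.371, 0.071], [0.554, -0.307, 0.072], [0.474, -0.304, 0.072]]
lock ((482.951904296875, 355.47845458984375), (34.705177307128906, 16.08629035949707), 75.15904998779297)
top plate railframe ((-56.008872985839844, 1.0426483154296875), (308.49774169921875, 51.522132873535156), 89.91712951660156) 1514 0.006409308464818464
 floor x [-47.19977368  32.33043894]
 lips x [-30.89015317  40.85378473]
edge_left [(array([-31.2, 111.1]), 0.83), (array([ 42.2, 275.2]), 0.69)]
edge_right [(array([-35.7, -66.3]), 0.73)]
brush [403.0, 356.9] cup None filterbox [195.6, 194.7] wrench [452.4, 191.4] []
lock ((485.10235595703125, 352.5054931640625), (36.186458587646484, 15.610357284545898), 74.37676239013672)
```

View pics/end.png

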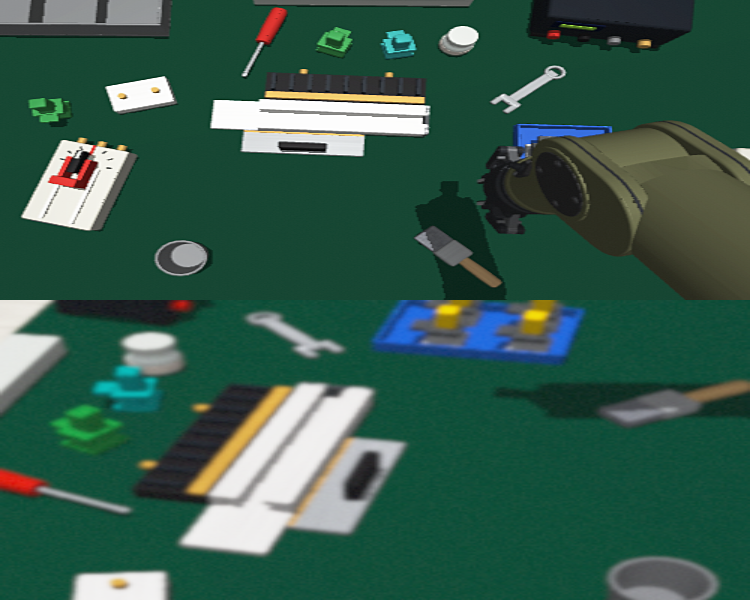

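Everything looks right in the picture. One last numeric check: the straightedge's angle from its outer (free) long edge.

```bash
python3 - <<'E'
from h import *
for n in("side","top"):
    c=read_camera(n);P=cloud(c);I=c["image"].astype(int);z=P[...,2]
    rx=((P[...,:2]-org)@xa)*1000;ry=((P[...,:2]-org)@ya)*1000
    def fit(mask,lo,hi,fn):
        b=[];
        for a in range(lo,hi,6):
            q=rx[mask&(ry>=a)&(ry<a+6)]
            if len(q)>3: b.append((a+3,fn(q)))
        b=np.array(b);k=np.polyfit(b[:,0],b[:,1],1);r=b[:,1]-np.polyval(k,b[:,0]);b=b[abs(r)<2];k=np.polyfit(b[:,0],b[:,1],1);return k,len(b)
    pl=(z>.0035)&(z<.012)&(I[...,2]>90)&(rx<-45)&(rx>-100)
    k,m=fit(pl,-60,100,np.min)
    fl=(z>.004)&(z<.012)&(I[...,2]>140)&(abs(rx)<45)
    kf,mf=fit(fl,122,158,np.min)
    lp=(abs(z-.031)<.004)&(I[...,2]>140)&(abs(rx)<45);kl,_=fit(lp,-140,80,np.min)
    br=(I[...,2]-I[...,0]>60)&(abs(z-.006)<.006)&(rx<-20)&(rx>-60);kb,mb=fit(br,-66,108,np.mean) if br.sum()>40 else (np.zeros(2),0)
    s=(pl)&(ry>-120)&(ry<150);print(n,"outer",k,m,"floor",kf,mf,"lips",kl,"brass",kb,mb,"y",np.percentile(ry[s],[.5,99.5]).round(1))
    for e in(-65,110): print("  edge x at",e,np.polyval(k,e)+50, "lip",np.polyval(kl,e))
E
```

```text
side outer [-2.10039516e-03 -8.29564401e+01] 27 floor [ 4.98160146e-03 -3.39397953e+01] 6 lips [ 2.31120587e-03 -3.28467412e+01] brass [ 8.55810691e-04 -3.64635255e+01] 15 y [-68.3 111.7]
  edge x at -65 -32.81991441241394 lip -32.996969540479434
  edge x at 110 -33.187483565062976 lip -32.59250851360704
top outer [ 1.73330327e-03 -8.03981591e+01] 27 floor [ 3.08393980e-03 -3.10950082e+01] 6 lips [ 1.11902400e-03 -3.07800812e+01] brass [ 1.71629819e-03 -3.51693982e+01] 24 y [-70.1 109. ]
  edge x at -65 -30.51082376473792 lip -30.85281778106189
  edge x at 110 -30.207495693128678 lip -30.656988581189516
```

Both cameras put the working edge within 0.6 mm of the rail front at each end, and parallel to it. Handing in.

```bash
python3 -c "
from h import *
job_done();st()"
```

```text
the job is handed in; nothing more can be done
the job is handed in; nothing more can be done
```

The job is done and handed in at about 60 s of the 208 s allowed. No verdict is given, so these are my own last checks:

- **Knob:** turned to the red mark. The bar measured about 1 to 1.5° (0.03 rad) off the box axis before I locked it, and the limit is 0.09 rad.
- **Lock:** pushed against a hard stop; 25 N moved it no further. The cameras and the arm both measured about 56.6 mm of travel. That passes the 54 mm limit but is not the nominal 60 mm, and I could not explain the difference. It may not have started at exactly 0.
- **Dogs:** all four slid out, lifted and stood in the tray. The side camera shows four upright handles at the right height in a 2 × 2 layout. The top camera's view of the tray was blocked by the arm.
- **Straightedge:** it had been knocked a few centimetres aside during the run, so I measured it again before gripping it. It now lies flat, spanning about -70 to +110 mm along the rail. Both ends of the working edge are within 0.6 mm of the rail's front side in both cameras. The point network's right-end estimate in the top view was 3.7 mm off the front side. I trusted the depth fit instead.
- **Other things:** the brush, filter box and wrench stayed within a few pixels of where they started. The cup held still in the side view; the network missed it in the last top picture, where it shows unmoved by eye.

The fingertips really end about 30 mm higher than the TCP reading says. Because of this the first knob grasp closed on air, without harm. I then calibrated by touching the rail's floor plate and used that offset for the rest of the job.

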